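# Load the specimen pan and clamp it for polishing

## Task

Use the hooked rod to draw the green specimen, which has dropped inside the yellow guard, out through the guard's open side (do not take it out with the gripper), and lay the rod back on its black mat as it lay before. With the pan still on its white loading marks, put every specimen flat in it; then slide the pan along the bench by its handle, without lifting it, to the yellow marks beside the toggle clamp so that it is centred on and squared to them, and push the red clamp handle over its dead point as far as it goes, so that the pad holds the pan down. Every specimen must be in the pan at the end; leave the bowls, bottle, jar, can, brush and wrench where they are.

Things in the scene. Friction and masses are not known exactly. Their poses are not given: they have to be found in the camera images.
- puck0: a resin-mounted ore specimen: upright disc 32 mm across, 24 mm high, 40 g, with a brass-coloured spot on its top face. Origin at the centre of its underside, z up. The green one, dropped inside the guard, about 115 to 140 mm behind its open mouth.
- puck1: a resin-mounted ore specimen: upright disc 32 mm across, 24 mm high, 40 g, with a brass-coloured spot on its top face. Origin at the centre of its underside, z up. Blue; starts on the cork mat (3 mm thick, right far side). May be absent.
- puck2: a resin-mounted ore specimen: upright disc 32 mm across, 24 mm high, 40 g, with a brass-coloured spot on its top face. Origin at the centre of its underside, z up. Red; starts on the cork mat. May be absent.
- puck3: a resin-mounted ore specimen: upright disc 32 mm across, 24 mm high, 40 g, with a brass-coloured spot on its top face. Origin at the centre of its underside, z up. White; starts on the cork mat. May be absent.
- guard_mouth (a point): Fixed yellow wire guard: point on the bench (z = 0) in the middle of its open side. Its y points out of the mouth (roughly to the robot's left); inside it is 200 mm deep (to -y), 122 mm wide between its posts (x -61 to 61), the underside of the roof of 8 mm bars (32 mm apart) is 96 mm high, side sheets 35 mm high; a grey motor box, 130 mm high, 142 mm wide, 100 mm deep, closes the far end.
- rod: Hooked rod, 140 g. Origin under the middle of its wooden handle: 18 mm wide (x), 110 mm long (y -55 to 55), 36 mm high. A steel rod, 8 mm thick, axis 30 mm high, runs to y = -280 mm, to the hook: an upright cross blade 52 mm wide, 34 mm high, down to the level of the handle's underside, 4 mm thick, with side lips 44 mm apart that reach 12 mm back towards the handle. Balance point near y = -30 mm.
- rod_hook (a point): Lower edge of the hook's blade: middle of its inner face, level with the underside of the handle, at (0, -280, 0) mm of the rod; moves with the rod.
- rod_place (a point): Where the rod lies to start with, and is to be laid back: the place for its origin, on the black rubber mat (70 mm by 370 mm, 2 mm thick; this point is on its top). The mat's y axis is the rod's y axis when it lies right, hook towards -y.
- pan: Loose aluminium pan, 600 g. Origin under its centre, z up. Outside 108 mm (x) by 168 mm (y), 24 mm high, walls and floor 4 mm. A steel lug 44 mm wide, 14 mm high, sticks out at the -y end (y -84 to -118 mm), resting on the bench. A black handle 16 mm wide (y), z 18 to 38 mm, sticks out at the -x side, towards the robot (x -54 to -124 mm).
- pan_grip (a point): Middle of the pan handle, at (-92, 0, 28) mm of the pan; moves with it.
- load_mark: White corner marks on the bench, fixed, where the pan stands at the start; origin at their centre, axes those of the pan standing on them.
- clamp_place (a point): Centre of the yellow corner marks on the bench, fixed: the place for the pan's origin under the clamp. Its axes are those that the pan's axes must then have. With the pan there, the pan's lug lies under the clamp's pad, which comes down at (0, -101) mm from here.
- clamp_handle (a joint): Angle of the red clamp handle (rad): 0 upright, clamp open, pad raised (the start); 1.38 dead point; 1.50 stop: shut, handle level, pointing to the clamp's -y. Friction (0.08 N m) keeps it where left; the sprung pad meets the lug at about 1.14 and pushes back until the handle is past 1.38, then holds it at the stop. Takes 2 to 4 N at the grip.
- clamp_pivot (a point): Pivot of the clamp handle, 65 mm above the bench, fixed; axes as those of clamp_place, from which it lies at (0, -231, 65) mm. The handle turns about x, from z (at 0) to -y (at 1.57). The clamp's arm and pad lie on the +y side of the pivot, below 135 mm when up; base 56 mm wide, from y = -25 to 85 mm, cheeks up to 68 mm high.
- handle_tip (a point): Outer end of the red handle, 139 mm from the pivot. The red grip has 18 mm diameter and runs from 45 to 139 mm from the pivot; moves with the handle.
- clamp_pad: Rubber pad of the clamp, 20 mm across, sprung along its brass spindle (5 N per mm); origin at the centre of its underside.
- bowl_a: Small white bowl, 64 mm across, 30 mm high, just beyond the clamp: leave alone. Origin under its centre.
- bowl_b: Small green bowl, 70 mm across, 32 mm high, to the left: leave alone.
- bottle: White bottle with a blue cap, 60 mm across, 160 mm high, at the back: leave alone.
- jar: Amber jar, 60 mm across, 75 mm high, at the back: leave alone.
- can: Blue can, 64 mm across, 120 mm high, at the back: leave alone.
- brush: Brush lying at the near left: leave alone.
- wrench: Wrench lying at the near right: leave alone.

How it is judged (in metres and radians):
On the way, in this order (a step that is already met when the one before it is completed fails the run):
1. the rod's hook is at the green specimen inside the guard (horizontal distance between rod_hook and puck0 below 0.05 m and height (world z) of rod_hook below 0.05 m and y of puck0 in the frame of guard_mouth below -0.06 m), for 0.2 s.
2. the green specimen is out of the guard (y of puck0 in the frame of guard_mouth above 0.02 m), for 0.2 s.
3. all specimens lie flat in the pan, with the pan on the loading marks (within 40 mm) (x of puck0 in the frame of pan between -0.045 and 0.045 m and y of puck0 in the frame of pan between -0.075 and 0.075 m and (angle between puck0's own z axis and vertical below 0.2 rad or angle between puck0's own z axis and vertical above 2.94 rad) and distance between each of puck0, puck1, puck2, puck3 and pan below 0.09 m and height (world z) of each of puck0, puck1, puck2, puck3 below 0.035 m and x of puck1 in the frame of pan between -0.045 and 0.045 m and y of puck1 in the frame of pan between -0.075 and 0.075 m and (angle between puck1's own z axis and vertical below 0.2 rad or angle between puck1's own z axis and vertical above 2.94 rad) and x of puck2 in the frame of pan between -0.045 and 0.045 m and y of puck2 in the frame of pan between -0.075 and 0.075 m and (angle between puck2's own z axis and vertical below 0.2 rad or angle between puck2's own z axis and vertical above 2.94 rad) and x of puck3 in the frame of pan between -0.045 and 0.045 m and y of puck3 in the frame of pan between -0.075 and 0.075 m and (angle between puck3's own z axis and vertical below 0.2 rad or angle between puck3's own z axis and vertical above 2.94 rad) and horizontal distance between pan and load_mark below 0.04 m), for 0.2 s.
4. the pan stands on the yellow marks, the clamp still open (horizontal distance between pan and clamp_place below 0.015 m and angle between the y axis of pan and the y axis of clamp_place, either way round below 0.12 rad and value of joint clamp_handle below 1 rad), for 0.2 s.
5. the clamp handle is past its dead point and the pad presses on the pan (horizontal distance between pan and clamp_place below 0.015 m and angle between the y axis of pan and the y axis of clamp_place, either way round below 0.12 rad and value of joint clamp_handle above 1.42 rad and contact force between clamp_pad and pan above 5 N), for 0.3 s.
At the end, for the whole second after the job is handed in: All specimens flat in the pan; pan centred on the yellow marks within 15 mm and 0.12 rad; clamp handle beyond 1.42 rad, pad pressing on the pan with over 5 N; rod flat on its mat within 50 mm of its place and 0.2 rad, hook the same way; all at rest (all of step 5 and x of puck0 in the frame of pan between -0.045 and 0.045 m and y of puck0 in the frame of pan between -0.075 and 0.075 m and (angle between puck0's own z axis and vertical below 0.2 rad or angle between puck0's own z axis and vertical above 2.94 rad) and distance between each of puck0, puck1, puck2, puck3 and pan below 0.09 m and height (world z) of each of puck0, puck1, puck2, puck3 below 0.035 m and x of puck1 in the frame of pan between -0.045 and 0.045 m and y of puck1 in the frame of pan between -0.075 and 0.075 m and (angle between puck1's own z axis and vertical below 0.2 rad or angle between puck1's own z axis and vertical above 2.94 rad) and x of puck2 in the frame of pan between -0.045 and 0.045 m and y of puck2 in the frame of pan between -0.075 and 0.075 m and (angle between puck2's own z axis and vertical below 0.2 rad or angle between puck2's own z axis and vertical above 2.94 rad) and x of puck3 in the frame of pan between -0.045 and 0.045 m and y of puck3 in the frame of pan between -0.075 and 0.075 m and (angle between puck3's own z axis and vertical below 0.2 rad or angle between puck3's own z axis and vertical above 2.94 rad) and horizontal distance between rod and rod_place below 0.05 m and angle between the y axis of rod and the y axis of rod_place, either way round below 0.2 rad and angle between rod's own z axis and vertical below 0.1 rad and height (world z) of rod below 0.008 m and linear speed of each of pan, rod below 0.02 m/s and y of rod_hook in the frame of rod_place below 0 m); the robot touches nothing.
It fails at once if the pan is lifted or tipped (more than 12 mm or 0.15 rad) (height (world z) of pan above 0.012 m or angle between pan's own z axis and vertical above 0.15 rad).
It fails at once if the fingers touch the green specimen while it is inside the guard (contact force between the fingers and puck0 above 0.5 N and y of puck0 in the frame of guard_mouth below 0 m).
It fails at once if a bystander is moved by more than 30 mm (distance of any of bowl_a, bowl_b, bottle, jar, can, brush, wrench from where it was at the start of the episode above 0.03 m).
Of puck1, puck2, puck3 only 1 to 3 are there at a start; the rules pass over those that are not, and their reading is None.
At some moment in a run one of puck1, puck2, puck3 may be knocked a few centimetres aside while the robot is not near it.
It also fails if it takes over 210 s, if anything falls off the work surface, if the arm or the gripper's body presses on something with over 40 N, if the wrist force passes 120 N, or if a joint passes its speed limit or range.

## Robot

A 6-joint arm with a two-finger parallel gripper is mounted at the origin on the work surface. World frame = base frame: x ahead of the robot, y to its left, z up, the work surface at z = 0. Lengths are in mm, angles in rad, forces in N, time in s.
With the tool pointing down it reaches from about 275 to 1000 mm from the base axis. Payload 8.4 kg.
Tool frame: the origin (TCP) lies between the finger pads; the fingertips stand 8 mm ahead of it and the grasp point (between the pads) lies 11 mm behind it (tcp_to_tips is the distance from the TCP to the fingertips, in mm); z points along the fingers, y is the line along which they close (so a half turn about z gives the same grasp; the last joint's range is limited). The gripper opens to 85 mm and grips with 20 to 120 N. Pads are 22 mm wide; open, the fingers measure 114 mm over their backs; the gripper's body (76 mm by 85 mm) begins 54 mm behind the grasp point. The pads swing forward as they close: fully open they stand 13 mm farther back than shut.
Start: joints at [1.229, 0.353, 1.633, -0, 1.155, -0.002], TCP at [208.31, 589.266, 239.281] pointing down, gripper open.
Joint ranges: [-2.63, 2.63], [-0.92, 2.1], [0.06, 2.66], [-1.3, 4.44], [0, 2.69], [-3.02, 3.02]. Speed limits (rad/s): [2.22, 2.22, 2.79, 3.14, 3.14, 3.14].

## Interface

Orientations are given as [roll, pitch, yaw] about the fixed x, y, z axes, in that order (R = Rz(yaw) Ry(pitch) Rx(roll)).
In Python, from rig import * gives the robot as it stands.
- The arm moves only by the tool step_arm, never from a script. Its argument "motion" is a list of rows, each an object with "claw": the finger opening in mm, from 0 to 85.4; "delta_pos": the shift along the tool's x, y, z in mm, a list of three; "turn": the turn about the tool's z in rad. In form: [{"claw": claw, "delta_pos": [dx, dy, dz], "turn": turn}, ...]. A call has 1 to 8 rows; each row shifts and turns the commanded pose from where the row before left it, along the tool's axes as they then stand; what a row does not reach is not made up. A row lasts 1/12 s, in which the tool goes at most 41.7 mm and 7.16 degrees, less where a joint would pass 70% of its speed; a pose out of reach is approached as far as the arm can. A call is refused whole if a number of a shift passes 41.7 or a number of a turn 0.125, either way. A call with a gripper value outside its range is refused whole. The fingers move at their own pace and stop on an object; "force" is the grip in N (left out, the last holds). Time passes only in rows, so rows that do not move let the fingers close. It gives the time, the measured TCP pose, the force, the opening and the grip force at its end, in the units of the state.
- sense(): the state, without advancing time (a new reading comes with each control period).
- grab_frame(name): name is "side" or "top" or "wrist"; returns a dict with "img" (420x560x3 uint8, red, green, blue), "vertical_fov" (degrees; the focal length in pixels is half the picture's height over the tangent of half this angle, whatever the lens; pixels are square), "cx", "cy" (the principal point, pixels), "R" (3x3) and "t" (3): a world point X has camera coordinates R X + t. Camera axes: x right, y down, z forward; pixel columns grow to the right and rows downward; lengths in mm; the calibration is good to about 2 mm. The wrist camera is an equidistant fisheye: a pixel r from the principal point sees the ray r / f radians off the axis. A picture is of the moment at which its call begins. There is no depth.
- sign_off(): hands the job in; it is judged then, once.
The state is a dict: "clock": time; "qpos": joint angles; "qvel": joint speeds; "joint_efforts": joint torques, N m; "eef_pos": TCP position; "tcp_rot": TCP orientation; "contact_force": force on the tool from outside, world axes, zero at the start; "wrist_torque": the same for the moment, N m; "opening": opening from 0.0 (shut) to 1.0 (fully open); "grasp_force": force on a finger pad.
Only numpy, scipy, OpenCV 4.12 (cv2) and the standard library are available. Lean on these libraries where they do the work, as an engineer would, in place of code of your own. Each camera call takes 0.05 s, during which the arm holds its last target. There are 200 camera calls.

## Working session

There is one attempt and no reset: what is moved stays moved. The work goes in short steps, Python scripts to look and compute and a tool call to move; the robot and the scene stay as the last step left them, time stands still between calls to the robot, and variables do not carry over. Pictures are saved under pics/ and viewed, at most 14 in all, crops included, and the job is handed in when it is done.

Besides the shell and the picture viewer there is one more tool, called after "Emit:" as name(argument=value, ...), one argument or row to a line, values as JSON. step_arm: Moves the arm, as the interface text tells. Its arguments: {"type":"object","properties":{"motion":{"type":"array","items":{"type":"object","properties":{"claw":{"type":"number"},"delta_pos":{"type":"array","items":{"type":"number"}},"turn":{"type":"number"}}}},"force":{"type":"number"}},"required":["motion"]}

```bash
mkdir -p pics; ls
python3 - <<'E'
from rig import *
import cv2,json
print(sense())
for n in ["top","side"]:
    f=grab_frame(n)
    cv2.imwrite(f"pics/{n}0.png",f["img"][:,:,::-1])
    print(n,f["vertical_fov"],f["cx"],f["cy"],f["R"],f["t"])
E
```

```text
pics
{'clock': 0.0, 'qpos': array([ 1.22861769e+00,  3.53701921e-01,  1.63411008e+00,  1.42651391e-05,
        1.15521612e+00, -2.41392229e-03]), 'qvel': array([-0.0010207 ,  0.00100416,  0.00060998,  0.00059987, -0.00089059,
        0.00060365]), 'joint_efforts': array([-2.51067331e-04, -6.05260634e+01, -3.42059112e+01, -9.42732356e-06,
        9.46858112e-03, -1.60190189e-05]), 'eef_pos': array([208.14076766, 588.83658473, 238.53838682]), 'tcp_rot': array([-3.14015722e+00, -1.65077109e-05,  2.80182216e+00]), 'contact_force': array([0.71118904, 0.85871187, 0.72385795]), 'wrist_torque': array([ 0.03582792,  0.01340662, -0.01001685]), 'grasp_force': 0.0, 'opening': 0.9995515961988384}
top 48.91902518774147 280.35715137096304 205.8840214828445 [[-0.02569083 -0.99931746 -0.0265441 ]
 [-0.98638082  0.02965554 -0.16178206]
 [ 0.16245882  0.02202627 -0.98646945]] [  58.67127537  561.43480642 1295.84319128]
side 55.596679914533084 275.29894218555313 212.85885825698364 [[-0.98297459 -0.18342958  0.01070231]
 [-0.14037425  0.71211152 -0.68788971]
 [ 0.11855808 -0.67768044 -0.72573632]] [ 511.35837207  165.48486669 1068.37790726]
```

Run:
```python
import cv2
for n in ["top","side"]:
    cv2.imwrite(f"pics/{n}0b.png",cv2.resize(cv2.imread(f"pics/{n}0.png"),(800,600),interpolation=cv2.INTER_CUBIC))
```

```text
(no output)
```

View pics/top0b.png

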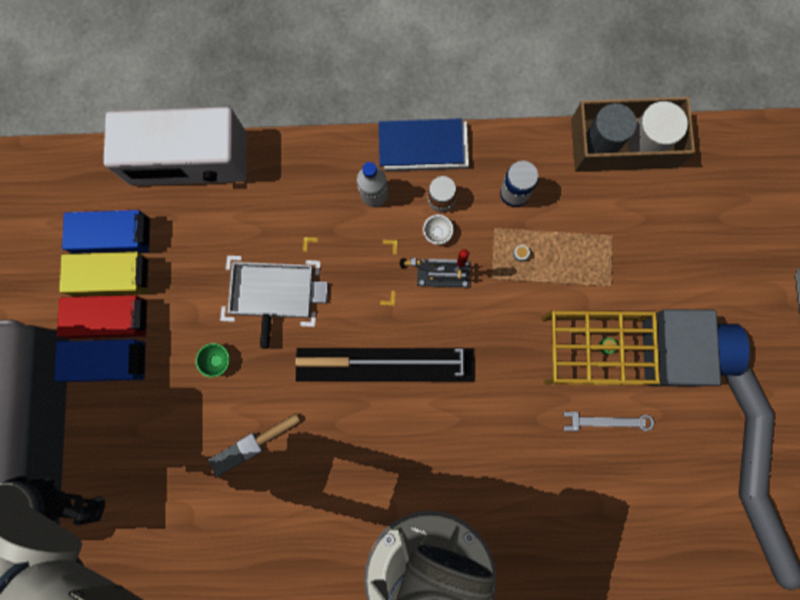

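View pics/side0b.png

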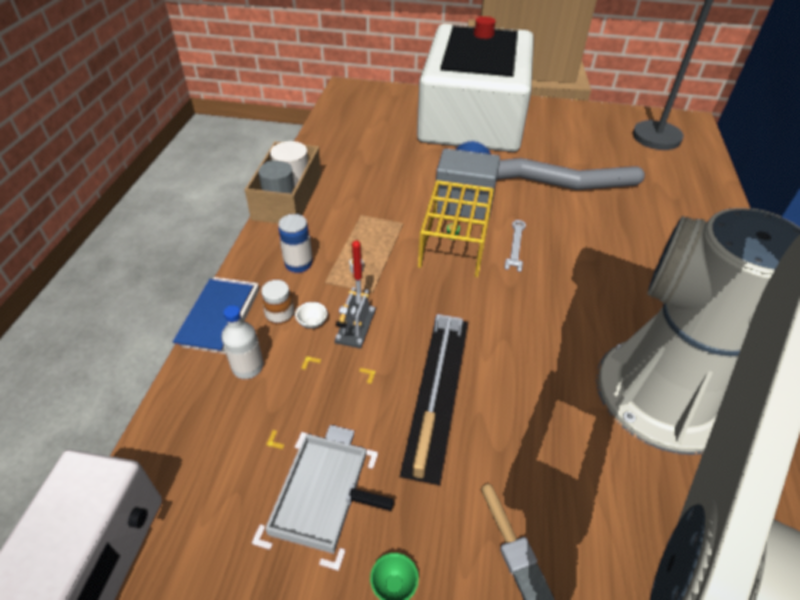

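The top view (800x600 scale) shows:
- pan (272,290), with its lug to the right
- yellow marks around (350,272)
- clamp (445,272), red handle (463,258)
- rod handle (322,362), hook (461,362)
- guard mouth at x≈553, green puck at (610,345)
- only the white puck on the cork mat, at (522,253)

The arm is away to the lower left.

```bash
cat > h.py <<'E'
from rig import *
import numpy as np, cv2
def K(f):
    return f["img"].shape[0]/2/np.tan(np.radians(f["vertical_fov"])/2)
def ray(f,u,v,fish=False):
    x,y=(u-f["cx"])/K(f),(v-f["cy"])/K(f)
    if fish:
        r=np.hypot(x,y); s=np.sin(r)/max(r,1e-9); d=np.array([x*s,y*s,np.cos(r)])
    else: d=np.array([x,y,1.])
    R=np.array(f["R"]); return -R.T@np.array(f["t"]),R.T@d
def at(f,u,v,z,fish=False):
    o,d=ray(f,u,v,fish); return (o+d*(z-o[2])/d[2])[:2].round(1)
def proj(f,X,fish=False):
    c=np.array(f["R"])@np.array(X,float)+np.array(f["t"])
    if fish:
        n=np.hypot(c[0],c[1]); th=np.arctan2(n,c[2]); x,y=c[:2]/max(n,1e-9)*th
    else: x,y=c[:2]/c[2]
    return np.array([f["cx"]+K(f)*x,f["cy"]+K(f)*y])
def snap(n,name,box=None,size=(800,600)):
    f=grab_frame(n); im=f["img"][:,:,::-1]
    if box: im=im[box[1]:box[3],box[0]:box[2]]
    if name: cv2.imwrite(f"pics/{name}.png",cv2.resize(im,size,interpolation=cv2.INTER_CUBIC))
    return f
E
python3 - <<'E'
from h import *
f=grab_frame("top"); s=.7
P=dict(panTL=(230,264,24),panTR=(316,264,24),panBR=(312,317,24),panBL=(229,317,24),lug=(328,292,14),handle=(266,345,38),
wTL=(229,258,0),wTR=(319,262,0),wBR=(313,324,0),wBL=(223,320,0),
yTL=(304,239,0),yTR=(396,241,0),yBR=(394,304,0),
bowlb=(213,360,0),rodL=(297,362,36),rodJ=(349,362,36),hook=(461,362,34),matL=(296,350,2),matL2=(296,381,2),matR=(475,350,2),matR2=(474,381,2),
white=(522,253,27),whitebase=(522,258,3),green=(610,345,24),gTL=(553,313,100),gBL=(553,384,100),gTR=(658,313,100),gBR=(658,384,100),redtip=(463,252,200))
for k,(u,v,z) in P.items(): print(k,at(f,u*s,v*s,z))
E
```

```text
panTL [641.4 399.9]
panTR [635.7 218.7]
panBR [524.2 227.6]
panBL [529.2 400.2]
lug [577.3 195.3]
handle [467.6 319.4]
wTL [659.9 409.2]
wTR [645.1 215.9]
wBR [512.5 229.3]
wBL [526.5 419.7]
yTL [696.5 247.9]
yTR [685.7  50.7]
yBR [549.9  58.3]
bowlb [442.9 439.2]
rodL [431.6 256.5]
rodJ [428.7 150.9]
hook [422.6 -75.1]
matL [458.8 264.8]
matL2 [394.7 264.8]
matR [ 448.4 -107.1]
matR2 [ 384.9 -102.2]
white [ 645. -211.]
whitebase [ 639.5 -214.4]
green [ 449.3 -378.4]
gTL [ 508.2 -251.8]
gBL [ 372.4 -243.3]
gTR [ 502.4 -452.6]
gBR [ 367.2 -440.6]
redtip [611.6 -75.7]
```

Run:
```python
import cv2
im=cv2.imread("pics/top0.png")
a=cv2.resize(im[155:275,145:345],(800,480),interpolation=cv2.INTER_CUBIC)
cv2.imwrite("pics/c1.png",a)
cv2.imwrite("pics/c2.png",cv2.resize(im[150:280,330:520],(800,547),interpolation=cv2.INTER_CUBIC))
```

```text
(no output)
```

View pics/c1.png

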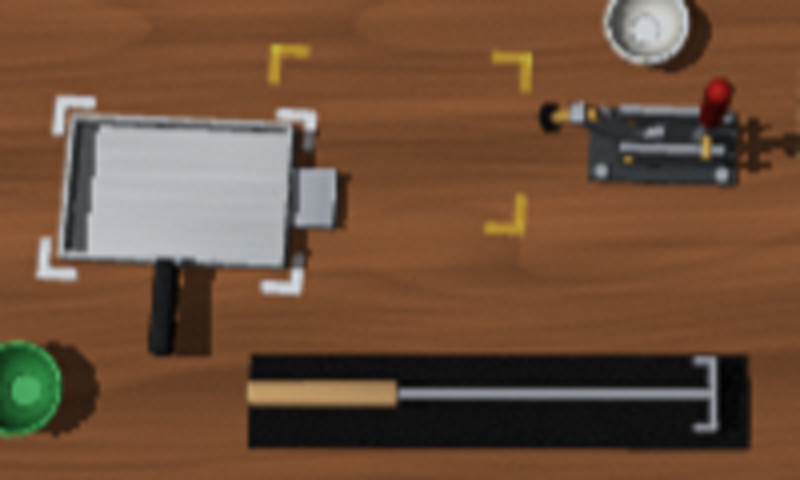

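View pics/c2.png

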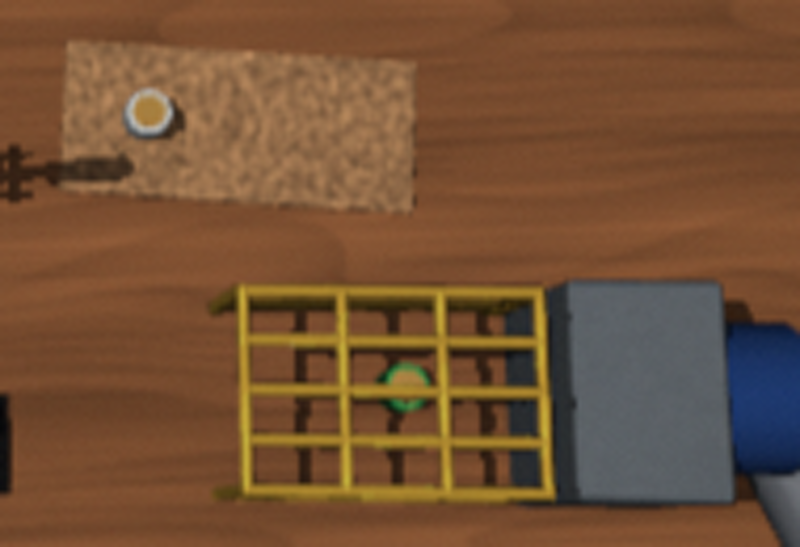

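Sharper crops. c1: white mark corners (54,97), (316,111), (299,294), (38,278); yellow corners (270,45), (531,54), (524,233); rod from (247,391) to the hook at (714,393). c2: roof corners (238,286), (243,500), (545,287), (553,498); green (407,386), white (149,110).

Run:
```python
from h import *
f=grab_frame("top")
c1=lambda u,v,z: at(f,145+u/4-.4,155+v/4-.4,z)
c2=lambda u,v,z: at(f,330+u/4.2105-.4,150+v/4.2105-.4,z)
w=np.array([c1(*p,0) for p in [(54,97),(316,111),(299,294),(38,278)]]); 
y=np.array([c1(*p,0) for p in [(270,45),(531,54),(524,233)]])
pn=np.array([c1(*p,24) for p in [(72,115),(295,124),(289,268),(61,257)]])
g=np.array([c2(*p,104) for p in [(238,286),(243,500),(553,498),(545,287)]])
m=np.array([c1(*p,2) for p in [(249,354),(749,354),(749,448),(249,447)]])
cork=np.array([c2(*p,3) for p in [(66,40),(415,62),(411,212),(63,190)]])
ang=lambda a,b: np.degrees(np.arctan2(*(a-b)[::-1])).round(1)   # direction from b to a
print("w",w.tolist(),w.mean(0),ang(w[0],w[1]),ang(w[3],w[2]))
print("y",y.tolist(),"centre",(y[0]+y[2])/2,ang(y[0],y[1]),ang(y[1],y[2]))
print("pan",pn.tolist(),pn.mean(0),ang(pn[0],pn[1]),ang(pn[3],pn[2]),"handle end",c1(160,354,38),"lug",c1(336,198,14))
print("guard",g.tolist(),g.mean(0),ang(g[0],g[3]),ang(g[1],g[2]))
print("mat",m.tolist(),m.mean(0),ang(m[0],m[1]))
print("cork",cork.tolist())
print("rod",c1(247,391,38),c1(398,393,38),c1(714,393,36))
print("green",c2(407,386,24),"white",c2(149,110,27))
print("clampbase",[c1(*p,5).tolist() for p in[(590,105),(588,182),(738,186),(738,110)]],"redtip",c1(719,90,204),"bowl_a",c1(647,25,30))
# state for the guard check from side view
```

```text
w [[665.6, 416.1], [648.3, 215.0], [508.6, 228.6], [526.4, 425.8]] [587.225 321.375] 85.1 84.8
y [[701.1, 250.1], [687.6, 50.2], [549.7, 58.9]] centre [625.4 154.5] 86.1 -3.6
pan [[645.7, 395.2], [633.6, 227.3], [525.2, 232.1], [538.4, 401.7]] [585.725 314.075] 85.9 85.5 handle end [463.1 324.1] lug [578.3 198.3]
guard [[512.2, -248.6], [373.5, -243.1], [369.6, -440.3], [505.7, -447.2]] [ 440.25 -344.8 ] 88.1 88.9
mat [[464.5, 265.8], [454.1, -105.4], [385.2, -102.4], [395.7, 265.8]] [424.875  80.95 ] 88.4
cork [[708.3, -157.2], [683.8, -405.9], [574.8, -394.6], [598.2, -149.7]]
rod [434.6 260.6] [430.2 151.3] [424.1 -76.1]
green [ 450.  -376.3] white [ 649.2 -210. ]
clampbase [[645.3, 6.5], [586.3, 9.7], [579.8, -102.4], [637.9, -104.9]] redtip [608.8 -76. ] bowl_a [699.5 -37.8]
```

Emit:
step_arm(
  motion=[
    {"claw":85,"turn":0.12},
    {"claw":85,"turn":0.12},
    {"claw":85,"turn":0.12},
    {"claw":85,"turn":0.12},
    {"claw":85,"turn":0.12},
    {"claw":85,"turn":0.12},
    {"claw":85,"turn":0.12},
    {"claw":85,"turn":0.12},
  ],
)

```text
schema error: expected keys claw, delta_pos, turn
```

Emit:
step_arm(
  motion=[
    {"claw":85,"turn":0.12},
    {"claw":85,"turn":0.12},
    {"claw":85,"turn":0.063},
    {"claw":85,"delta_pos":[-33,19,0]},
    {"claw":85,"delta_pos":[-33,19,0]},
    {"claw":85,"delta_pos":[-33,19,0]},
    {"claw":85,"delta_pos":[-33,19,0]},
    {"claw":85,"delta_pos":[-33,19,0]},
  ],
)

```text
schema error: expected keys claw, delta_pos, turn
```

Emit:
step_arm(
  motion=[
    {"claw":85,"delta_pos":[-33,19,0]},
    {"claw":85,"delta_pos":[-33,19,0]},
    {"claw":85,"delta_pos":[-33,19,0]},
    {"claw":85,"delta_pos":[-33,19,0]},
    {"claw":85,"delta_pos":[-33,19,0]},
    {"claw":85,"delta_pos":[-33,19,0]},
    {"claw":85,"delta_pos":[-33,19,0]},
    {"claw":85},
  ],
)

```text
schema error: expected keys claw, delta_pos, turn
```

Emit:
step_arm(
  motion=[
    {"claw":85,"delta_pos":[0,0,0],"turn":0.12},
    {"claw":85,"delta_pos":[0,0,0],"turn":0.12},
    {"claw":85,"delta_pos":[0,0,0],"turn":0.12},
    {"claw":85,"delta_pos":[0,0,0],"turn":0.12},
    {"claw":85,"delta_pos":[0,0,0],"turn":0.12},
    {"claw":85,"delta_pos":[0,0,0],"turn":0.12},
    {"claw":85,"delta_pos":[0,0,0],"turn":0.12},
    {"claw":85,"delta_pos":[0,0,0],"turn":0.12},
  ],
)

```text
clock: 0.87
eef_pos: [208.3, 589.1, 239.1]
tcp_rot: [-3.141, 0.0, 1.836]
contact_force: [0.3, -0.3, 0.6]
opening: 0.996
grasp_force: 0.0
```

Emit:
step_arm(
  motion=[
    {"claw":85,"delta_pos":[0,0,0],"turn":0.12},
    {"claw":85,"delta_pos":[0,0,0],"turn":0.12},
    {"claw":85,"delta_pos":[0,0,0],"turn":0.063},
    {"claw":85,"delta_pos":[-33,19,0],"turn":0},
    {"claw":85,"delta_pos":[-33,19,0],"turn":0},
    {"claw":85,"delta_pos":[-33,19,0],"turn":0},
    {"claw":85,"delta_pos":[-33,19,0],"turn":0},
    {"claw":85,"delta_pos":[-33,19,0],"turn":0},
  ],
)

```text
clock: 1.53
eef_pos: [298.3, 419.7, 239.1]
tcp_rot: [-3.142, 0.0, 1.539]
contact_force: [0.7, 0.7, -0.3]
opening: 0.997
grasp_force: 0.0
```

Emit:
step_arm(
  motion=[
    {"claw":85,"delta_pos":[-33,19,0],"turn":0},
    {"claw":85,"delta_pos":[-33,19,0],"turn":0},
    {"claw":85,"delta_pos":[-33,19,0],"turn":0},
    {"claw":85,"delta_pos":[-33,19,0],"turn":0},
    {"claw":85,"delta_pos":[-33,19,0],"turn":0},
    {"claw":85,"delta_pos":[-33,19,0],"turn":0},
    {"claw":85,"delta_pos":[-33,19,0],"turn":0},
    {"claw":85,"delta_pos":[0,0,0],"turn":0},
  ],
)

```text
clock: 2.2
eef_pos: [425.8, 181.4, 239.4]
tcp_rot: [3.14, 0.002, 1.535]
contact_force: [0.2, -0.1, 0.0]
opening: 0.995
grasp_force: 0.0
```

Run:
```python
from h import *
f=snap("wrist","w1")
print(f["vertical_fov"],f["cx"],f["cy"])
o,d=ray(f,f["cx"],f["cy"],True);print(o.round(),d.round(2))
for X in [(432,206,38),(434.6,261,38),(430.2,151.3,38),(424,-75,36),(449,-376,24)]: print(X,(proj(f,X,True)/.7).round(1))
```

```text
65.70646984690485 285.3414524360981 209.1609796961985
[428. 246. 375.] [-0.01 -0.26 -0.97]
(432, 206, 38) [414.5 231.1]
(434.6, 261, 38) [415.5 155.4]
(430.2, 151.3, 38) [414.5 303.5]
(424, -75, 36) [415.  528.3]
(449, -376, 24) [438.7 666.1]
```

View pics/w1.png

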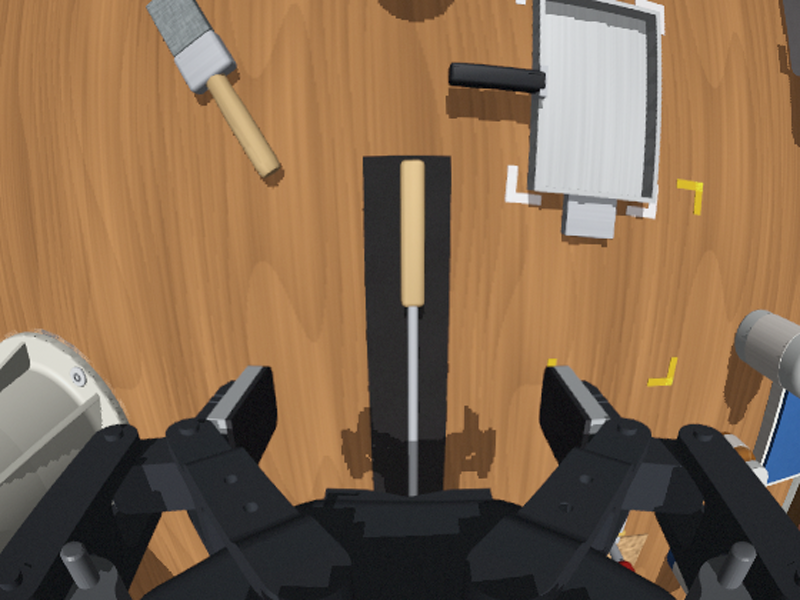

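The wrist view matches the estimate to about 2 mm: handle from (412,160) to (412,305). Descending to grip near the balance point.

Emit:
step_arm(
  motion=[
    {"claw":85,"delta_pos":[-8,3,36],"turn":0},
    {"claw":85,"delta_pos":[0,0,40],"turn":0},
    {"claw":85,"delta_pos":[0,0,40],"turn":0},
    {"claw":85,"delta_pos":[0,0,40],"turn":0},
    {"claw":85,"delta_pos":[0,0,35],"turn":0},
    {"claw":85,"delta_pos":[0,0,20],"turn":0},
    {"claw":85,"delta_pos":[0,0,12],"turn":0},
    {"claw":85,"delta_pos":[0,0,0],"turn":0},
  ],
)

```text
clock: 2.92
eef_pos: [424.1, 178.2, 13.8]
tcp_rot: [-3.137, 0.002, 1.54]
contact_force: [-1.0, 0.6, 0.1]
opening: 0.999
grasp_force: 0.0
```

Emit:
step_arm(
  motion=[
    {"claw":10,"delta_pos":[0,0,0],"turn":0},
    {"claw":10,"delta_pos":[0,0,0],"turn":0},
    {"claw":10,"delta_pos":[0,0,0],"turn":0},
    {"claw":10,"delta_pos":[0,0,0],"turn":0},
    {"claw":10,"delta_pos":[0,0,0],"turn":0},
    {"claw":10,"delta_pos":[0,0,0],"turn":0},
    {"claw":10,"delta_pos":[0,0,0],"turn":0},
    {"claw":10,"delta_pos":[0,0,0],"turn":0},
  ],
  force=80,
)

```text
clock: 3.58
eef_pos: [426.9, 178.3, 17.3]
tcp_rot: [3.14, -0.001, 1.539]
contact_force: [-2.2, -0.4, 9.9]
opening: 0.198
grasp_force: 78.6
```

Emit:
step_arm(
  motion=[
    {"claw":10,"delta_pos":[0,0,-10],"turn":0},
    {"claw":10,"delta_pos":[0,0,-15],"turn":0},
    {"claw":10,"delta_pos":[0,0,-15],"turn":0},
    {"claw":10,"delta_pos":[0,0,-10],"turn":0},
    {"claw":10,"delta_pos":[0,0,0],"turn":0},
    {"claw":10,"delta_pos":[0,0,0],"turn":0},
  ],
)

```text
clock: 4.08
eef_pos: [426.7, 178.2, 66.9]
tcp_rot: [3.14, -0.001, 1.539]
contact_force: [-0.5, -0.1, -1.4]
opening: 0.194
grasp_force: 78.2
```

Run:
```python
from h import *
print(sense()["eef_pos"])
f=snap("side","s1",(170,140,450,350))
f2=snap("top","t1",(145,155,345,275),(800,480))
a=cv2.imread("pics/s1.png");b=cv2.imread("pics/t1.png")
cv2.imwrite("pics/st1.png",np.vstack([cv2.resize(a,(480,360)),cv2.resize(b,(480,240))[:, :]]))
```

```text
[426.67799884 178.23480014  66.89762691]
```

View pics/st1.png

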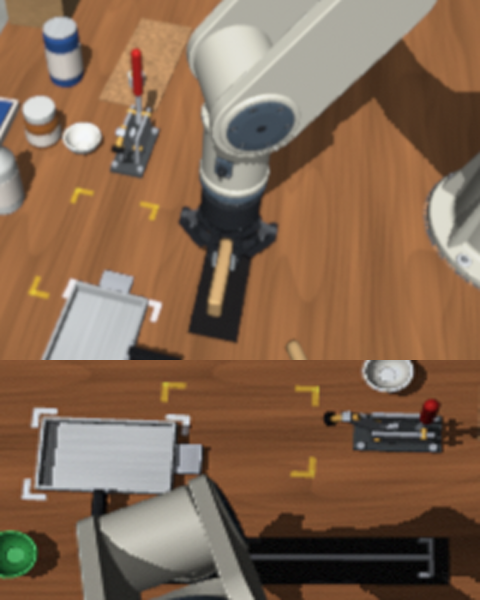

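The rod is held. The hook shows at about (432,557) in the montage.

Run:
```python
from h import *
f=grab_frame("top")
im=f["img"].astype(int)
# hook grey blob on dark mat
sub=im[230:280,300:345].min(2)
ys,xs=np.where(sub>70); m=xs>18
for z in (36,76,86,96): print(z, at(f,324.6,253.1,z))
cols=[(x+300,int((sub[:,x]>75).sum()),round(float(np.where(sub[:,x]>75)[0].mean()+230),1) if (sub[:,x]>75).any() else None) for x in range(0,40)]
print(cols)
```

```text
36 [423.2 -80.4]
76 [420.9 -77.6]
86 [420.3 -76.9]
96 [419.7 -76.2]
[(300, 0, None), (301, 0, None), (302, 0, None), (303, 0, None), (304, 0, None), (305, 0, None), (306, 0, None), (307, 0, None), (308, 0, None), (309, 0, None), (310, 0, None), (311, 0, None), (312, 0, None), (313, 0, None), (314, 0, None), (315, 0, None), (316, 0, None), (317, 0, None), (318, 0, None), (319, 0, None), (320, 3, 262.0), (321, 3, 262.0), (322, 3, 262.0), (323, 1, 262.0), (324, 0, None), (325, 0, None), (326, 0, None), (327, 0, None), (328, 0, None), (329, 0, None), (330, 0, None), (331, 0, None), (332, 0, None), (333, 0, None), (334, 0, None), (335, 0, None), (336, 0, None), (337, 0, None), (338, 0, None), (339, 0, None)]
```

Emit:
step_arm(
  motion=[
    {"claw":10,"delta_pos":[0,20,5],"turn":0},
    {"claw":10,"delta_pos":[0,20,5],"turn":0},
    {"claw":10,"delta_pos":[-20,0,0],"turn":0},
    {"claw":10,"delta_pos":[-25,0,0],"turn":0},
    {"claw":10,"delta_pos":[-25,0,0],"turn":0},
    {"claw":10,"delta_pos":[-25,0,0],"turn":0},
    {"claw":10,"delta_pos":[-25,0,0],"turn":0},
    {"claw":10,"delta_pos":[-15,0,0],"turn":0},
  ],
)

```text
clock: 4.9
eef_pos: [460.9, 40.0, 55.4]
tcp_rot: [-3.14, 0.001, 1.538]
contact_force: [0.4, 0.5, -2.3]
opening: 0.199
grasp_force: 78.4
```

Run:
```python
from h import *
print(sense()["eef_pos"])
f=snap("side",None); im=f["img"][100:275,230:430,::-1]
g=snap("top",None); im2=g["img"][190:280,330:480,::-1]
cv2.imwrite("pics/st2.png",np.hstack([cv2.resize(im,(400,350),interpolation=2),cv2.resize(im2,(400,350),interpolation=2)]))
e=sense()["eef_pos"]; h=np.array([e[0]-7.5,e[1]-255])
for z in (42,76): print("side",(proj(f,[*h,z])-[230,100])*2,"top",(proj(g,[*h,z])-[330,190])*[400/150,350/90]+[400,0])
```

```text
[460.89895325  39.96117285  55.3912286 ]
side [158.44329476 174.12955352] top [510.12291286 198.61110075]
side [160.06287523 157.71471738] top [515.56744056 194.51287053]
```

View pics/st2.png

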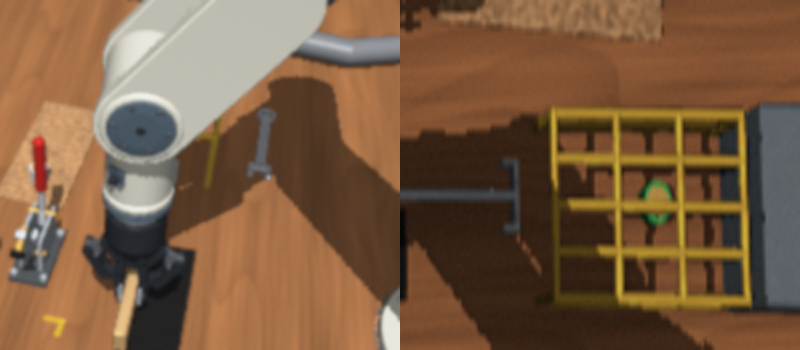

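Emit:
step_arm(
  motion=[
    {"claw":10,"delta_pos":[-20,2,0],"turn":0},
    {"claw":10,"delta_pos":[-28,0,0],"turn":0},
    {"claw":10,"delta_pos":[-28,0,0],"turn":0},
    {"claw":10,"delta_pos":[-28,0,0],"turn":0},
    {"claw":10,"delta_pos":[-28,0,0],"turn":0},
    {"claw":10,"delta_pos":[-28,0,0],"turn":0},
    {"claw":10,"delta_pos":[-25,0,0],"turn":0},
    {"claw":10,"delta_pos":[-8,0,0],"turn":0},
  ],
)

```text
clock: 5.67
eef_pos: [458.1, -153.0, 55.9]
tcp_rot: [3.141, 0.0, 1.538]
contact_force: [0.4, -0.6, -0.8]
opening: 0.195
grasp_force: 78.4
```

Run:
```python
from h import *
g=snap("top",None); im2=g["img"][190:280,360:480,::-1]
cv2.imwrite("pics/t3.png",cv2.resize(im2,(480,360),interpolation=2))
e=sense()["eef_pos"];print(e)
h=np.array([e[0]-7.5,e[1]-255])
for z in (42,76): print("top",(proj(g,[*h,z])-[360,190])*4)
```

```text
[ 458.08754397 -152.9056898    55.91336688]
top [316.68187757 200.90920527]
top [331.96467596 196.59022075]
```

View pics/t3.png

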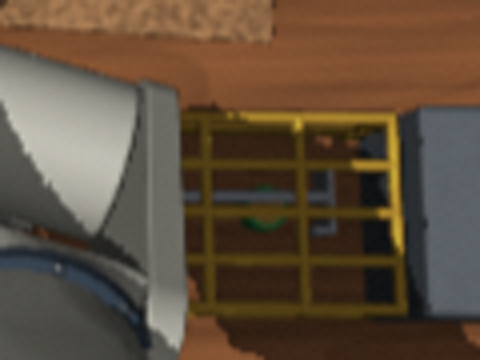

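Hook blade at (331,200), beyond the green puck at (263,209). Lowering and drawing.

Emit:
step_arm(
  motion=[
    {"claw":10,"delta_pos":[0,0,10],"turn":0},
    {"claw":10,"delta_pos":[0,0,12],"turn":0},
    {"claw":10,"delta_pos":[0,0,10],"turn":0},
    {"claw":10,"delta_pos":[0,0,6],"turn":0},
    {"claw":10,"delta_pos":[0,0,1],"turn":0},
    {"claw":10,"delta_pos":[0,0,0],"turn":0},
    {"claw":10,"delta_pos":[0,0,0],"turn":0},
    {"claw":10,"delta_pos":[0,0,0],"turn":0},
  ],
)

```text
clock: 6.38
eef_pos: [457.7, -150.3, 16.9]
tcp_rot: [-3.141, -0.0, 1.54]
contact_force: [-0.1, 0.5, -1.2]
opening: 0.197
grasp_force: 78.9
```

Emit:
step_arm(
  motion=[
    {"claw":10,"delta_pos":[5,0,0],"turn":0},
    {"claw":10,"delta_pos":[8,0,0],"turn":0},
    {"claw":10,"delta_pos":[10,0,0],"turn":0},
    {"claw":10,"delta_pos":[10,0,0],"turn":0},
    {"claw":10,"delta_pos":[10,0,0],"turn":0},
    {"claw":10,"delta_pos":[10,0,0],"turn":0},
    {"claw":10,"delta_pos":[10,0,0],"turn":0},
    {"claw":10,"delta_pos":[5,0,0],"turn":0},
  ],
)

```text
clock: 7.05
eef_pos: [459.8, -81.6, 17.3]
tcp_rot: [-3.141, -0.0, 1.54]
contact_force: [-0.4, -0.8, -1.3]
opening: 0.196
grasp_force: 78.8
```

Run:
```python
from h import *
g=snap("top",None); im2=g["img"][190:280,330:450,::-1]
cv2.imwrite("pics/t4.png",cv2.resize(im2,(480,360),interpolation=2))
im=g["img"].astype(int); m=(im[...,1]>im[...,0]+25)&(im[...,1]>im[...,2]+15); m[:, :330]=0; m[:,470:]=0
ys,xs=np.where(m); print(len(xs), at(g,xs.mean(),ys.mean(),24) if len(xs) else 0, sense()["eef_pos"])
```

```text
7 [ 445.1 -313.1] [459.81476054 -81.43139364  17.27659792]
```

The puck is following the hook.

Emit:
step_arm(
  motion=[
    {"claw":10,"delta_pos":[8,0,0],"turn":0},
    {"claw":10,"delta_pos":[12,0,0],"turn":0},
    {"claw":10,"delta_pos":[14,0,0],"turn":0},
    {"claw":10,"delta_pos":[14,0,0],"turn":0},
    {"claw":10,"delta_pos":[14,0,0],"turn":0},
    {"claw":10,"delta_pos":[14,0,0],"turn":0},
    {"claw":10,"delta_pos":[10,0,0],"turn":0},
    {"claw":10,"delta_pos":[5,0,0],"turn":0},
  ],
)

```text
clock: 7.77
eef_pos: [462.9, 8.9, 17.3]
tcp_rot: [3.141, -0.0, 1.54]
contact_force: [-0.6, -0.6, -2.2]
opening: 0.195
grasp_force: 78.8
```

Emit:
step_arm(
  motion=[
    {"claw":10,"delta_pos":[8,0,0],"turn":0},
    {"claw":10,"delta_pos":[12,0,0],"turn":0},
    {"claw":10,"delta_pos":[14,0,0],"turn":0},
    {"claw":10,"delta_pos":[14,0,0],"turn":0},
    {"claw":10,"delta_pos":[14,0,0],"turn":0},
    {"claw":10,"delta_pos":[14,0,0],"turn":0},
    {"claw":10,"delta_pos":[8,0,0],"turn":0},
    {"claw":10,"delta_pos":[3,0,0],"turn":0},
  ],
)

```text
clock: 8.43
eef_pos: [465.8, 95.6, 17.3]
tcp_rot: [3.141, -0.0, 1.54]
contact_force: [0.5, 0.4, -1.8]
opening: 0.197
grasp_force: 78.8
```

Run:
```python
from h import *
g=snap("top",None); im2=g["img"][190:280,290:410,::-1]
cv2.imwrite("pics/t4.png",cv2.resize(im2,(480,360),interpolation=2))
im=g["img"].astype(int); m=(im[...,1]>im[...,0]+25)&(im[...,1]>im[...,2]+15); m[:, :290]=0; m[:,470:]=0
ys,xs=np.where(m); print(len(xs), at(g,xs.mean(),ys.mean(),24) if len(xs) else 0, sense()["eef_pos"])
```

```text
13 [ 448.5 -139.5] [465.75167313  95.48230987  17.27414368]
```

View pics/t4.png

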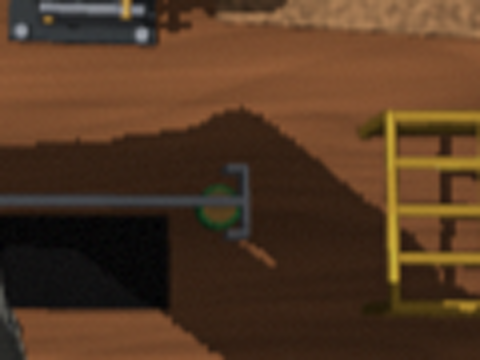

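Puck at (218,208), upright in the hook and well out of the guard. Lifting the rod and returning it to the mat.

Emit:
step_arm(
  motion=[
    {"claw":10,"delta_pos":[0,0,-12],"turn":0},
    {"claw":10,"delta_pos":[0,0,-18],"turn":0},
    {"claw":10,"delta_pos":[0,0,-15],"turn":0},
    {"claw":10,"delta_pos":[20,-10,0],"turn":0},
    {"claw":10,"delta_pos":[22,-12,0],"turn":0},
    {"claw":10,"delta_pos":[22,-12,0],"turn":0},
    {"claw":10,"delta_pos":[17,-7,0],"turn":0},
    {"claw":10,"delta_pos":[0,0,0],"turn":0},
  ],
)

```text
clock: 9.15
eef_pos: [426.3, 178.5, 62.3]
tcp_rot: [-3.141, -0.0, 1.54]
contact_force: [0.6, -0.6, -1.4]
opening: 0.194
grasp_force: 78.9
```

Emit:
step_arm(
  motion=[
    {"claw":10,"delta_pos":[0,0,15],"turn":0},
    {"claw":10,"delta_pos":[0,0,15],"turn":0},
    {"claw":10,"delta_pos":[0,0,9],"turn":0},
    {"claw":10,"delta_pos":[0,0,5],"turn":0},
    {"claw":10,"delta_pos":[0,0,1],"turn":0},
    {"claw":10,"delta_pos":[0,0,0],"turn":0},
    {"claw":10,"delta_pos":[0,0,0],"turn":0},
  ],
)

```text
clock: 9.73
eef_pos: [427.4, 176.6, 17.4]
tcp_rot: [-3.142, 0.0, 1.538]
contact_force: [-0.3, -0.4, -0.9]
opening: 0.198
grasp_force: 79.6
```

Emit:
step_arm(
  motion=[
    {"claw":85,"delta_pos":[0,0,0],"turn":0},
    {"claw":85,"delta_pos":[0,0,0],"turn":0},
    {"claw":85,"delta_pos":[0,0,0],"turn":0},
    {"claw":85,"delta_pos":[0,0,0],"turn":0},
    {"claw":85,"delta_pos":[0,0,-25],"turn":0},
    {"claw":85,"delta_pos":[0,0,-38],"turn":0},
    {"claw":85,"delta_pos":[0,0,-40],"turn":0},
    {"claw":85,"delta_pos":[-20,10,-25],"turn":0},
  ],
)

```text
clock: 10.4
eef_pos: [436.7, 158.5, 148.4]
tcp_rot: [3.14, -0.002, 1.54]
contact_force: [2.1, 0.9, -0.1]
opening: 0.993
grasp_force: 0.0
```

Emit:
step_arm(
  motion=[
    {"claw":85,"delta_pos":[-35,12,0],"turn":0},
    {"claw":85,"delta_pos":[-38,12,0],"turn":0},
    {"claw":85,"delta_pos":[-40,0,0],"turn":0},
    {"claw":85,"delta_pos":[-40,0,0],"turn":0},
    {"claw":85,"delta_pos":[-40,0,0],"turn":0},
    {"claw":85,"delta_pos":[-40,0,0],"turn":0},
    {"claw":85,"delta_pos":[-40,0,0],"turn":0},
    {"claw":85,"delta_pos":[-26,0,0],"turn":0},
  ],
)

```text
clock: 11.07
eef_pos: [450.7, -145.9, 145.6]
tcp_rot: [3.141, 0.001, 1.538]
contact_force: [0.5, 1.0, -1.6]
opening: 0.995
grasp_force: 0.0
```

Run:
```python
from h import *
f=snap("wrist","w5"); e=sense()["eef_pos"]; print(e)
g=snap("top",None)
for n,c,fi in (("w",f,True),("t",g,False)):
    im=c["img"].astype(int); m=((im[...,1]>im[...,0]+25)&(im[...,1]>im[...,2]+10)).astype(np.uint8)
    if n=="t": m[:, :290]=0
    k,_,st,ce=cv2.connectedComponentsWithStats(m)
    for i in range(1,k):
        if st[i,4]>5: print(n,st[i],ce[i],at(c,*ce[i],24,fi),at(c,st[i,0]+st[i,2]/2-.5,st[i,1]+st[i,3]/2-.5,18,fi))
print(at(g,344.1,241.6,24))
```

```text
[ 451.15225882 -148.54644538  145.67063164]
w [271 177  39  42 605] [289.32231405 195.40991736] [ 454.2 -138.9] [ 454.7 -142.1]
[ 455.7 -139.2]
```

View pics/w5.png

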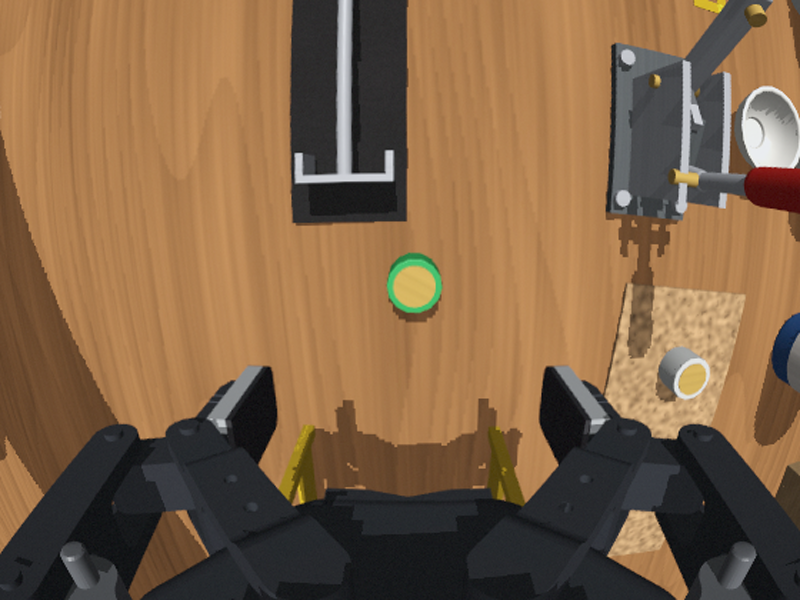

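Green's top centre is at (414,287) in the wrist view, giving about (454.5,-143). The white puck is at (691,379).

Emit:
step_arm(
  motion=[
    {"claw":85,"delta_pos":[6,3,10],"turn":0},
    {"claw":85,"delta_pos":[0,0,35],"turn":0},
    {"claw":85,"delta_pos":[0,0,38],"turn":0},
    {"claw":85,"delta_pos":[0,0,30],"turn":0},
    {"claw":85,"delta_pos":[0,0,15],"turn":0},
    {"claw":85,"delta_pos":[0,0,5],"turn":0},
    {"claw":85,"delta_pos":[0,0,0],"turn":0},
    {"claw":85,"delta_pos":[0,0,0],"turn":0},
  ],
  force=30,
)

```text
clock: 11.83
eef_pos: [454.5, -136.1, 12.5]
tcp_rot: [-3.142, -0.0, 1.54]
contact_force: [0.2, -0.4, 0.1]
opening: 0.992
grasp_force: 0.0
```

Emit:
step_arm(
  motion=[
    {"claw":25,"delta_pos":[0,0,0],"turn":0},
    {"claw":25,"delta_pos":[0,0,0],"turn":0},
    {"claw":25,"delta_pos":[0,0,0],"turn":0},
    {"claw":25,"delta_pos":[0,0,0],"turn":0},
    {"claw":25,"delta_pos":[0,0,0],"turn":0},
    {"claw":25,"delta_pos":[0,0,0],"turn":0},
    {"claw":25,"delta_pos":[0,0,0],"turn":0},
    {"claw":25,"delta_pos":[0,0,0],"turn":0},
  ],
  force=30,
)

```text
clock: 12.5
eef_pos: [454.6, -137.1, 13.1]
tcp_rot: [3.141, 0.0, 1.539]
contact_force: [-1.2, 1.0, 9.0]
opening: 0.362
grasp_force: 29.0
```

Emit:
step_arm(
  motion=[
    {"claw":25,"delta_pos":[0,0,-15],"turn":0},
    {"claw":25,"delta_pos":[0,0,-25],"turn":0},
    {"claw":25,"delta_pos":[0,0,-30],"turn":0},
    {"claw":25,"delta_pos":[0,0,-30],"turn":0},
    {"claw":25,"delta_pos":[0,0,-20],"turn":0},
    {"claw":25,"delta_pos":[0,0,0],"turn":0},
  ],
)

```text
clock: 13.0
eef_pos: [456.6, -137.8, 136.4]
tcp_rot: [3.135, 0.002, 1.539]
contact_force: [0.9, -0.9, -0.1]
opening: 0.355
grasp_force: 30.1
```

Run:
```python
from h import *
e=sense();print(e["eef_pos"],e["opening"],e["grasp_force"])
g=snap("top",None)
# pan inside: current floor location check + white puck
im=g["img"][155:275,145:345].astype(int)
print(at(g,330+149/4.2105-.4,150+110/4.2105-.4,27))
im=g["img"].astype(int); m=(im[...,0]-im[...,2]<90)&(im.min(2)>120); sub=m[150:205,345:430]; ys,xs=np.where(sub); print("white px",len(xs),at(g,xs.mean()+345,ys.mean()+150,27) if len(xs) else None)
```

```text
[ 456.60944952 -137.81275749  136.3938515 ] 0.3552629848606475 30.102639198303223
[ 649.2 -210. ]
white px 90 [ 609.4 -198. ]
```

Emit:
step_arm(
  motion=[
    {"claw":25,"delta_pos":[25,0,0],"turn":0},
    {"claw":25,"delta_pos":[38,0,0],"turn":0},
    {"claw":25,"delta_pos":[38,0,0],"turn":0},
    {"claw":25,"delta_pos":[38,0,0],"turn":0},
    {"claw":25,"delta_pos":[38,0,0],"turn":0},
    {"claw":25,"delta_pos":[38,0,0],"turn":0},
    {"claw":25,"delta_pos":[38,0,0],"turn":0},
    {"claw":25,"delta_pos":[38,0,0],"turn":0},
  ],
)

```text
clock: 13.72
eef_pos: [462.4, 155.5, 131.0]
tcp_rot: [-3.14, 0.001, 1.539]
contact_force: [2.1, 0.6, -1.2]
opening: 0.36
grasp_force: 30.1
```

Emit:
step_arm(
  motion=[
    {"claw":25,"delta_pos":[32,18,0],"turn":0},
    {"claw":25,"delta_pos":[32,18,0],"turn":0},
    {"claw":25,"delta_pos":[32,18,0],"turn":0},
    {"claw":25,"delta_pos":[32,18,0],"turn":0},
    {"claw":25,"delta_pos":[32,18,0],"turn":0},
    {"claw":25,"delta_pos":[30,16,0],"turn":0},
    {"claw":25,"delta_pos":[18,10,0],"turn":0},
    {"claw":25,"delta_pos":[0,0,0],"turn":0},
  ],
)

```text
clock: 14.38
eef_pos: [587.4, 361.4, 130.3]
tcp_rot: [3.141, -0.001, 1.54]
contact_force: [-0.5, -1.0, -0.1]
opening: 0.362
grasp_force: 30.1
```

Run:
```python
from h import *
print(sense()["eef_pos"])
f=snap("wrist",None); g=snap("side",None)
cv2.imwrite("pics/w6.png",np.hstack([f["img"][:,:,::-1][:,100:500],cv2.resize(g["img"][200:420,130:340,::-1],(400,420),interpolation=2)]))
P=[586,315]; a=-.078
for c in [(-54,-84),(54,-84),(54,84),(-54,84),(-124,0)]:
    X=[P[0]+c[0]*np.cos(a)-c[1]*np.sin(a),P[1]+c[0]*np.sin(a)+c[1]*np.cos(a),24 if c[1] else 38]
    print(c,np.round(X),(proj(f,X,True)-[100,0]).round(1))
```

```text
[587.36805109 361.41162566 130.3096816 ]
(-54, -84) [526. 235.  24.] [123.5 341. ]
(54, -84) [633. 227.  24.] [238.6 345.4]
(54, 84) [646. 395.  24.] [261.5 164.6]
(-54, 84) [539. 403.  24.] [119.3 157.8]
(-124, 0) [462. 325.  38.] [ 35.7 260.8]
```

View pics/w6.png

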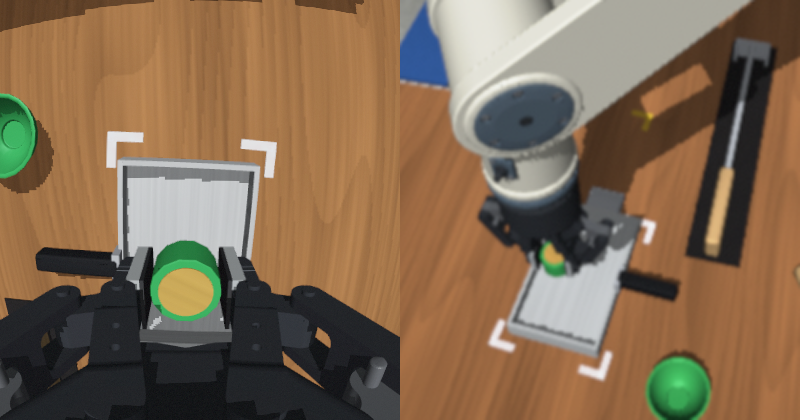

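Pan corners in the wrist view match the prediction. The puck is between the fingers with its top at (186,292). Next I check its tilt by projection.

Run:
```python
from h import *
f=grab_frame("wrist"); e=sense()["eef_pos"]
for oy in (-5.5,-3,0): print(oy,[(proj(f,[e[0],e[1]+oy+d,e[2]+h],True)-[100,0]).round(1) for d,h in((0,11.5),(-16,11.5),(16,11.5),(16,-12.5))])
```

```text
-5.5 [array([185.6, 293.4]), array([186.6, 323.2]), array([184.3, 260.1]), array([184.6, 239.8])]
-3 [array([185.4, 288.4]), array([186.5, 318.7]), array([184.2, 254.6]), array([184.4, 235. ])]
0 [array([185.2, 282.3]), array([186.3, 313.3]), array([183.9, 247.9]), array([184.2, 229.1])]
```

Emit:
step_arm(
  motion=[
    {"claw":25,"delta_pos":[0,0,20],"turn":0},
    {"claw":25,"delta_pos":[0,0,35],"turn":0},
    {"claw":25,"delta_pos":[0,0,30],"turn":0},
    {"claw":25,"delta_pos":[0,0,16],"turn":0},
    {"claw":25,"delta_pos":[0,0,8],"turn":0},
    {"claw":25,"delta_pos":[0,0,3],"turn":0},
    {"claw":25,"delta_pos":[0,0,0],"turn":0},
    {"claw":25,"delta_pos":[0,0,0],"turn":0},
  ],
)

```text
clock: 15.2
eef_pos: [586.8, 358.1, 21.5]
tcp_rot: [3.14, -0.001, 1.538]
contact_force: [0.9, -0.3, -0.7]
opening: 0.359
grasp_force: 30.1
```

Emit:
step_arm(
  motion=[
    {"claw":44,"delta_pos":[0,0,0],"turn":0},
    {"claw":44,"delta_pos":[0,0,0],"turn":0},
    {"claw":44,"delta_pos":[0,0,0],"turn":0},
    {"claw":44,"delta_pos":[0,0,-10],"turn":0},
    {"claw":44,"delta_pos":[0,0,-30],"turn":0},
    {"claw":44,"delta_pos":[0,0,-40],"turn":0},
    {"claw":60,"delta_pos":[0,0,-40],"turn":0},
    {"claw":85,"delta_pos":[0,0,-40],"turn":0},
  ],
)

```text
clock: 15.87
eef_pos: [585.8, 358.0, 182.9]
tcp_rot: [3.141, -0.0, 1.539]
contact_force: [1.2, -0.2, -0.0]
opening: 0.783
grasp_force: 0.0
```

Run:
```python
from h import *
print(sense()["eef_pos"])
f=snap("wrist",None); g=snap("top",None)
cv2.imwrite("pics/w7.png",np.hstack([f["img"][:,:,::-1][:,100:500],cv2.resize(g["img"][140:245,330:430,::-1],(400,420),interpolation=2)]))
```

```text
[585.82339616 357.95200248 182.92389819]
```

View pics/w7.png

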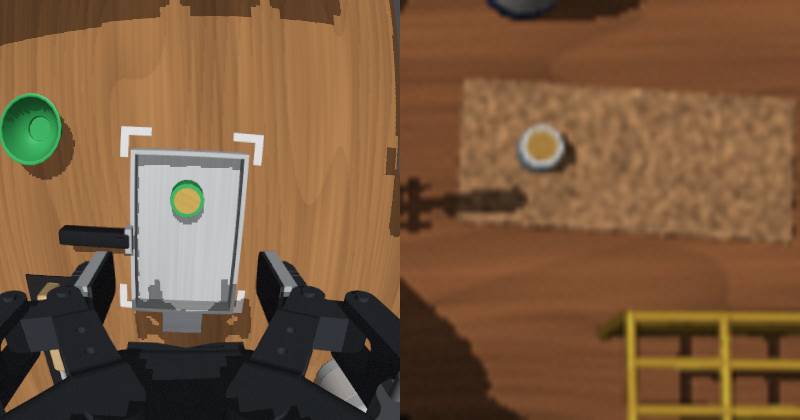

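Emit:
step_arm(
  motion=[
    {"claw":85,"delta_pos":[-15,0,-35],"turn":0},
    {"claw":85,"delta_pos":[-20,0,-35],"turn":0},
    {"claw":85,"delta_pos":[-20,0,-35],"turn":0},
    {"claw":85,"delta_pos":[-38,6,0],"turn":0},
    {"claw":85,"delta_pos":[-39,6,0],"turn":0},
    {"claw":85,"delta_pos":[-39,6,0],"turn":0},
    {"claw":85,"delta_pos":[-39,6,0],"turn":0},
    {"claw":85,"delta_pos":[-39,6,0],"turn":0},
  ],
)

```text
clock: 16.63
eef_pos: [607.8, 106.5, 286.1]
tcp_rot: [3.141, -0.0, 1.539]
contact_force: [1.7, 0.1, -0.5]
opening: 0.998
grasp_force: 0.0
```

Emit:
step_arm(
  motion=[
    {"claw":85,"delta_pos":[-39,6,0],"turn":0},
    {"claw":85,"delta_pos":[-39,6,0],"turn":0},
    {"claw":85,"delta_pos":[-39,6,0],"turn":0},
    {"claw":85,"delta_pos":[-39,6,0],"turn":0},
    {"claw":85,"delta_pos":[-39,6,0],"turn":0},
    {"claw":85,"delta_pos":[-39,6,0],"turn":0},
    {"claw":85,"delta_pos":[-39,6,0],"turn":0},
    {"claw":85,"delta_pos":[-39,6,0],"turn":0},
  ],
)

```text
clock: 17.3
eef_pos: [645.9, -207.1, 286.0]
tcp_rot: [3.141, 0.0, 1.539]
contact_force: [0.2, 0.7, -0.9]
opening: 0.995
grasp_force: 0.0
```

Emit:
step_arm(
  motion=[
    {"claw":85,"delta_pos":[0,0,35],"turn":0},
    {"claw":85,"delta_pos":[0,0,38],"turn":0},
    {"claw":85,"delta_pos":[0,0,38],"turn":0},
    {"claw":85,"delta_pos":[0,0,28],"turn":0},
    {"claw":85,"delta_pos":[0,0,0],"turn":0},
    {"claw":85,"delta_pos":[0,0,0],"turn":0},
  ],
)

```text
clock: 17.8
eef_pos: [645.3, -204.9, 145.7]
tcp_rot: [-3.139, -0.001, 1.539]
contact_force: [-0.2, 0.2, 1.3]
opening: 0.995
grasp_force: 0.0
```

Run:
```python
from h import *
print(sense()["eef_pos"])
f=snap("wrist","w8",(80,0,480,300))
for X in [(649,-210,27),(648,-213,27)]: print(((proj(f,X,True)-[80,0])*2).round(1))
```

```text
[ 645.28905071 -204.85823173  145.65795588]
[421.2 422. ]
[418.9 429.2]
```

View pics/w8.png

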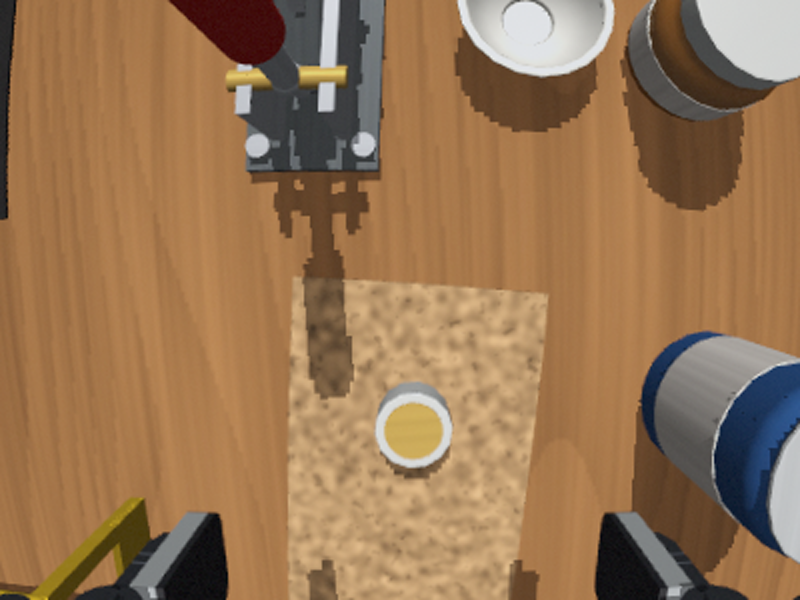

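White top centre (414,431) → about (646,-213.7).

Emit:
step_arm(
  motion=[
    {"claw":70,"delta_pos":[-9,0,5],"turn":0},
    {"claw":70,"delta_pos":[0,0,30],"turn":0},
    {"claw":70,"delta_pos":[0,0,38],"turn":0},
    {"claw":70,"delta_pos":[0,0,32],"turn":0},
    {"claw":70,"delta_pos":[0,0,18],"turn":0},
    {"claw":70,"delta_pos":[0,0,6],"turn":0},
    {"claw":70,"delta_pos":[0,0,0],"turn":0},
    {"claw":70,"delta_pos":[0,0,0],"turn":0},
  ],
)

```text
clock: 18.52
eef_pos: [647.3, -214.9, 19.3]
tcp_rot: [3.139, 0.001, 1.539]
contact_force: [-0.6, -0.7, 0.4]
opening: 0.82
grasp_force: 0.0
```

Emit:
step_arm(
  motion=[
    {"claw":25,"delta_pos":[0,0,0],"turn":0},
    {"claw":25,"delta_pos":[0,0,0],"turn":0},
    {"claw":25,"delta_pos":[0,0,0],"turn":0},
    {"claw":25,"delta_pos":[0,0,0],"turn":0},
    {"claw":25,"delta_pos":[0,0,0],"turn":0},
    {"claw":25,"delta_pos":[0,0,0],"turn":0},
    {"claw":25,"delta_pos":[0,0,0],"turn":0},
    {"claw":25,"delta_pos":[0,0,0],"turn":0},
  ],
  force=30,
)

```text
clock: 19.18
eef_pos: [646.8, -214.5, 19.0]
tcp_rot: [3.139, 0.001, 1.539]
contact_force: [-1.0, 0.0, 7.0]
opening: 0.357
grasp_force: 29.2
```

Emit:
step_arm(
  motion=[
    {"claw":25,"delta_pos":[0,0,-20],"turn":0},
    {"claw":25,"delta_pos":[0,0,-38],"turn":0},
    {"claw":25,"delta_pos":[0,0,-38],"turn":0},
    {"claw":25,"delta_pos":[0,0,-38],"turn":0},
    {"claw":25,"delta_pos":[0,0,-38],"turn":0},
    {"claw":25,"delta_pos":[0,0,-38],"turn":0},
    {"claw":25,"delta_pos":[0,0,-38],"turn":0},
    {"claw":25,"delta_pos":[0,0,-32],"turn":0},
  ],
)

```text
clock: 19.85
eef_pos: [646.0, -214.2, 301.2]
tcp_rot: [3.139, 0.001, 1.539]
contact_force: [0.8, -0.9, -1.2]
opening: 0.359
grasp_force: 29.9
```

Emit:
step_arm(
  motion=[
    {"claw":25,"delta_pos":[25,-4,0],"turn":0},
    {"claw":25,"delta_pos":[38,-6,0],"turn":0},
    {"claw":25,"delta_pos":[38,-6,0],"turn":0},
    {"claw":25,"delta_pos":[38,-6,0],"turn":0},
    {"claw":25,"delta_pos":[38,-6,0],"turn":0},
    {"claw":25,"delta_pos":[38,-6,0],"turn":0},
    {"claw":25,"delta_pos":[38,-6,0],"turn":0},
    {"claw":25,"delta_pos":[38,-6,0],"turn":0},
  ],
)

```text
clock: 20.52
eef_pos: [608.5, 79.9, 298.0]
tcp_rot: [3.141, -0.0, 1.539]
contact_force: [1.3, -0.5, -1.0]
opening: 0.356
grasp_force: 29.9
```

Emit:
step_arm(
  motion=[
    {"claw":25,"delta_pos":[38,-6,0],"turn":0},
    {"claw":25,"delta_pos":[38,-6,0],"turn":0},
    {"claw":25,"delta_pos":[38,-6,0],"turn":0},
    {"claw":25,"delta_pos":[38,-6,0],"turn":0},
    {"claw":25,"delta_pos":[38,-6,0],"turn":0},
    {"claw":25,"delta_pos":[7,-3,35],"turn":0},
    {"claw":25,"delta_pos":[0,0,38],"turn":0},
    {"claw":25,"delta_pos":[0,0,38],"turn":0},
  ],
)

```text
clock: 21.18
eef_pos: [582.5, 277.7, 186.4]
tcp_rot: [3.139, -0.001, 1.541]
contact_force: [-0.5, -0.5, -1.0]
opening: 0.354
grasp_force: 29.9
```

Emit:
step_arm(
  motion=[
    {"claw":25,"delta_pos":[0,0,38],"turn":0},
    {"claw":25,"delta_pos":[0,0,38],"turn":0},
    {"claw":25,"delta_pos":[0,0,0],"turn":0},
    {"claw":25,"delta_pos":[0,0,0],"turn":0},
    {"claw":25,"delta_pos":[0,0,0],"turn":0},
  ],
)

```text
clock: 21.6
eef_pos: [583.7, 276.7, 112.6]
tcp_rot: [3.139, -0.001, 1.539]
contact_force: [-0.9, -0.4, 0.6]
opening: 0.356
grasp_force: 30.0
```

Emit:
step_arm(
  motion=[
    {"claw":25,"delta_pos":[0,0,20],"turn":0},
    {"claw":25,"delta_pos":[0,0,30],"turn":0},
    {"claw":25,"delta_pos":[0,0,22],"turn":0},
    {"claw":25,"delta_pos":[0,0,12],"turn":0},
    {"claw":25,"delta_pos":[0,0,5],"turn":0},
    {"claw":25,"delta_pos":[0,0,2],"turn":0},
    {"claw":25,"delta_pos":[0,0,0],"turn":0},
    {"claw":25,"delta_pos":[0,0,0],"turn":0},
  ],
)

```text
clock: 22.27
eef_pos: [583.7, 276.7, 21.0]
tcp_rot: [3.139, -0.001, 1.539]
contact_force: [-0.5, -0.2, 0.1]
opening: 0.36
grasp_force: 30.0
```

Emit:
step_arm(
  motion=[
    {"claw":44,"delta_pos":[0,0,0],"turn":0},
    {"claw":44,"delta_pos":[0,0,0],"turn":0},
    {"claw":44,"delta_pos":[0,0,0],"turn":0},
    {"claw":44,"delta_pos":[0,0,-10],"turn":0},
    {"claw":44,"delta_pos":[0,0,-30],"turn":0},
    {"claw":44,"delta_pos":[0,0,-40],"turn":0},
    {"claw":60,"delta_pos":[0,0,-40],"turn":0},
    {"claw":85,"delta_pos":[0,0,-30],"turn":0},
  ],
)

```text
clock: 22.93
eef_pos: [583.1, 276.5, 173.4]
tcp_rot: [3.139, -0.001, 1.539]
contact_force: [1.2, -0.1, 0.9]
opening: 0.785
grasp_force: 0.0
```

Emit:
step_arm(
  motion=[
    {"claw":85,"delta_pos":[0,0,-30],"turn":-0.12},
    {"claw":85,"delta_pos":[0,0,0],"turn":-0.12},
    {"claw":85,"delta_pos":[0,0,0],"turn":-0.12},
    {"claw":85,"delta_pos":[0,0,0],"turn":-0.12},
    {"claw":85,"delta_pos":[0,0,0],"turn":-0.12},
    {"claw":85,"delta_pos":[0,0,0],"turn":-0.12},
    {"claw":85,"delta_pos":[0,0,0],"turn":-0.12},
    {"claw":85,"delta_pos":[0,0,0],"turn":-0.12},
  ],
)

```text
clock: 23.6
eef_pos: [582.4, 276.1, 200.2]
tcp_rot: [3.141, 0.0, 2.505]
contact_force: [0.5, 0.6, 0.0]
opening: 0.992
grasp_force: 0.0
```

Emit:
step_arm(
  motion=[
    {"claw":85,"delta_pos":[0,0,0],"turn":-0.12},
    {"claw":85,"delta_pos":[0,0,0],"turn":-0.12},
    {"claw":85,"delta_pos":[0,0,0],"turn":-0.12},
    {"claw":85,"delta_pos":[0,0,0],"turn":-0.12},
    {"claw":85,"delta_pos":[0,0,0],"turn":-0.085},
    {"claw":85,"delta_pos":[0,0,0],"turn":0},
  ],
)

```text
clock: 24.1
eef_pos: [582.4, 276.1, 200.1]
tcp_rot: [3.141, 0.0, 3.068]
contact_force: [-0.3, -0.4, -0.5]
opening: 0.997
grasp_force: 0.0
```

Run:
```python
from h import *
s=sense();print(s["eef_pos"],s["tcp_rot"])
f=snap("wrist","w9")
for X in [(494.3,322,38),(462,325,38),(532,319,38)]: print((proj(f,X,True)/.7).round(1))
np.save("w9.npy",f["img"]); import pickle; pickle.dump(f,open("w9.pkl","wb"))
```

```text
[582.4463223  276.13626168 200.12541894] [3.14136112e+00 4.62144309e-04 3.06767758e+00]
[470.7 137.5]
[471.6  88.2]
[469.8 196. ]
```

View pics/w9.png

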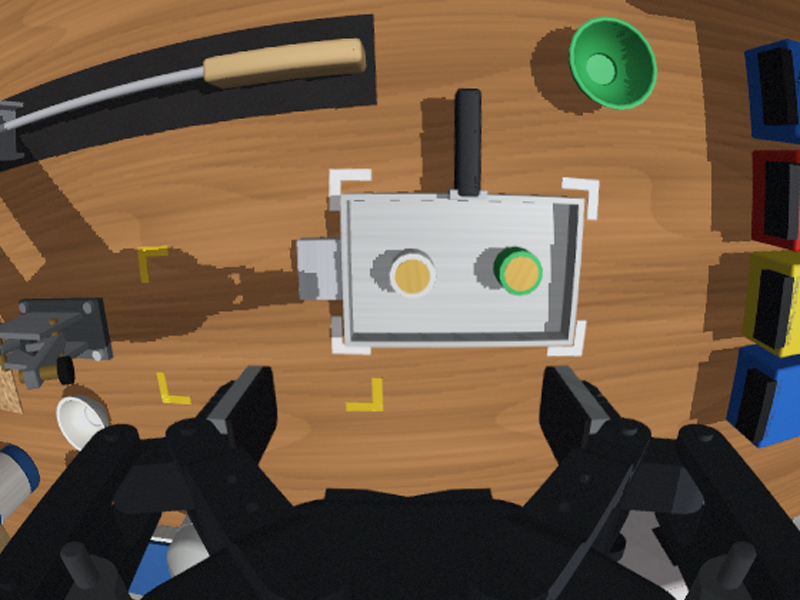

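Both pucks stand flat in the pan. Handle from (468,90) to (467,195); pan corners (344,197), (584,201), (577,346), (350,347); yellow corners (138,247), (162,404), (382,411). My viewing allowance is used up, so further checks are numeric.

Run:
```python
from h import *
import pickle
f=pickle.load(open("w9.pkl","rb"))
q=lambda u,v,z: at(f,u*.7,v*.7,z,True)
for n,p in dict(tip=(468,90,38),base=(467,193,38),pA=(344,197,24),pB=(584,201,24),pC=(577,346,24),pD=(350,347,24),y1=(138,247,0),y2=(162,404,0),y3=(382,411,0),wA=(329,170,0),wB=(599,182,0),wC=(584,356,0),wD=(332,354,0),white=(412,275,28),green=(521,273,28),hook=(5,131,36)).items(): print(n,q(*p))
```

```text
tip [463.1 322.6]
base [530.  317.3]
pA [527.1 236.7]
pB [539.3 402.4]
pC [647.  398.4]
pD [633.7 229.9]
y1 [546.9  55.9]
y2 [689.3  44.2]
y3 [700.7 245.5]
wA [507.3 224.2]
wB [526.7 424.8]
wC [666.6 414.2]
wD [647.6 211. ]
white [583.3 278.3]
green [587.1 353.5]
hook [424.6 -56.3]
```

Emit:
step_arm(
  motion=[
    {"claw":85,"delta_pos":[30,12,0],"turn":0},
    {"claw":85,"delta_pos":[30,13,0],"turn":0},
    {"claw":85,"delta_pos":[30,13,0],"turn":0},
    {"claw":85,"delta_pos":[0,0,35],"turn":0},
    {"claw":85,"delta_pos":[0,0,38],"turn":0},
    {"claw":85,"delta_pos":[0,0,38],"turn":0},
    {"claw":85,"delta_pos":[0,0,0],"turn":0},
    {"claw":85,"delta_pos":[0,0,0],"turn":0},
  ],
)

```text
clock: 24.82
eef_pos: [494.5, 320.3, 87.4]
tcp_rot: [-3.139, -0.003, 3.062]
contact_force: [0.4, 0.5, 0.4]
opening: 0.995
grasp_force: 0.0
```

Emit:
step_arm(
  motion=[
    {"claw":85,"delta_pos":[0,0,25],"turn":0},
    {"claw":85,"delta_pos":[0,0,25],"turn":0},
    {"claw":85,"delta_pos":[0,0,12],"turn":0},
    {"claw":85,"delta_pos":[0,0,5],"turn":0},
    {"claw":85,"delta_pos":[0,0,0],"turn":0},
    {"claw":85,"delta_pos":[0,0,0],"turn":0},
    {"claw":40,"delta_pos":[0,0,0],"turn":0},
    {"claw":30,"delta_pos":[0,0,0],"turn":0},
  ],
)

```text
clock: 25.48
eef_pos: [496.5, 321.5, 22.7]
tcp_rot: [3.14, 0.002, 3.064]
contact_force: [0.6, -0.2, -0.0]
opening: 0.74
grasp_force: 0.0
```

Emit:
step_arm(
  motion=[
    {"claw":22,"delta_pos":[0,0,0],"turn":0},
    {"claw":10,"delta_pos":[0,0,0],"turn":0},
    {"claw":10,"delta_pos":[0,0,0],"turn":0},
    {"claw":10,"delta_pos":[0,0,0],"turn":0},
    {"claw":10,"delta_pos":[0,0,0],"turn":0},
    {"claw":10,"delta_pos":[0,0,0],"turn":0},
    {"claw":10,"delta_pos":[0,0,0],"turn":0},
    {"claw":10,"delta_pos":[0,0,0],"turn":0},
  ],
  force=60,
)

```text
clock: 26.15
eef_pos: [495.8, 321.2, 21.7]
tcp_rot: [3.141, 0.0, 3.064]
contact_force: [-0.8, -0.0, 5.7]
opening: 0.178
grasp_force: 59.2
```

Emit:
step_arm(
  motion=[
    {"claw":10,"delta_pos":[-2,-6,0],"turn":0},
    {"claw":10,"delta_pos":[-4,-12,0],"turn":0},
    {"claw":10,"delta_pos":[-4,-14,0],"turn":0},
    {"claw":10,"delta_pos":[-4,-14,0],"turn":0},
    {"claw":10,"delta_pos":[-4,-14,0],"turn":0},
    {"claw":10,"delta_pos":[-4,-14,0],"turn":0},
    {"claw":10,"delta_pos":[-4,-12,0],"turn":0},
    {"claw":10,"delta_pos":[-2,-6,0],"turn":0},
  ],
)

```text
clock: 26.82
eef_pos: [517.0, 226.1, 21.6]
tcp_rot: [3.141, 0.001, 3.063]
contact_force: [-1.5, 5.2, 4.4]
opening: 0.172
grasp_force: 59.2
```

Emit:
step_arm(
  motion=[
    {"claw":10,"delta_pos":[-2,-6,0],"turn":0},
    {"claw":10,"delta_pos":[-4,-12,0],"turn":0},
    {"claw":10,"delta_pos":[-5,-14,0],"turn":0},
    {"claw":10,"delta_pos":[-5,-14,0],"turn":0},
    {"claw":10,"delta_pos":[-4,-14,0],"turn":0},
    {"claw":10,"delta_pos":[-2,-8,0],"turn":0},
    {"claw":10,"delta_pos":[0,-3,0],"turn":0},
    {"claw":10,"delta_pos":[0,0,0],"turn":0},
  ],
)

```text
clock: 27.48
eef_pos: [533.6, 153.7, 21.6]
tcp_rot: [-3.141, 0.001, 3.063]
contact_force: [2.2, -4.0, 6.5]
opening: 0.174
grasp_force: 59.4
```

Run:
```python
from h import *
s=sense();print(s["eef_pos"],s["tcp_rot"][2])
# yellow marks + puck tops seen by all cameras
for n in ("top","side","wrist"):
    f=grab_frame(n); fi=n=="wrist"; hsv=cv2.cvtColor(f["img"],cv2.COLOR_RGB2HSV)
    np.save(f"z_{n}.npy",f["img"])
    for nm,lo,hi,z in (("yel",(20,120,120),(32,255,255),0),("brass",(15,60,120),(24,160,255),28),("green",(55,80,60),(85,255,255),28)):
        m=cv2.inRange(hsv,lo,hi); k,_,st,ce=cv2.connectedComponentsWithStats(m)
        for i in range(1,k):
            if st[i,4]>=8:
                w=at(f,*ce[i],z,fi)
                if 480<w[0]<760 and 0<w[1]<330: print(n,nm,st[i].tolist(),w)
```

```text
[533.62254621 153.66688455  21.61811698] 3.063076076568321
top yel [212, 166, 10, 9, 36] [691.1 240.1]
top yel [268, 168, 10, 6, 29] [683.7  61. ]
top brass [284, 182, 4, 3, 10] [633.7  26.4]
top brass [255, 184, 6, 8, 34] [624.8 109.7]
side yel [212, 249, 5, 9, 21] [684.   59.3]
side yel [217, 286, 9, 7, 32] [631.5 168.7]
side yel [187, 302, 11, 12, 58] [688.  237.8]
side yel [229, 313, 15, 12, 62] [569.1 245. ]
side brass [211, 248, 7, 7, 12] [676.8  70.5]
side brass [210, 252, 7, 7, 15] [673.3  88.1]
side brass [226, 262, 9, 7, 53] [621.5 110. ]
side brass [217, 286, 8, 7, 45] [624.9 185.1]
side brass [190, 300, 4, 6, 8] [682.7 233.8]
side brass [185, 310, 7, 4, 8] [684.5 262.5]
side brass [239, 312, 6, 4, 9] [556.9 241.2]
side green [215, 288, 13, 11, 60] [617.9 200.5]
wrist yel [413, 277, 48, 39, 846] [567.5 243.7]
wrist yel [123, 281, 47, 30, 694] [553.7  66.3]
wrist brass [0, 0, 560, 420, 93283] [488.6 193.5]
wrist brass [131, 281, 8, 1, 8] [532.7  79.8]
wrist brass [204, 290, 18, 6, 41] [539.5 119. ]
wrist brass [28, 316, 77, 18, 521] [560.6  26.7]
```

Emit:
step_arm(
  motion=[
    {"claw":10,"delta_pos":[0,2,0],"turn":-0.015},
    {"claw":10,"delta_pos":[0,2,0],"turn":0},
    {"claw":10,"delta_pos":[0,0,0],"turn":0},
    {"claw":10,"delta_pos":[0,0,0],"turn":0},
  ],
)

```text
clock: 27.97
eef_pos: [533.3, 158.0, 21.6]
tcp_rot: [-3.141, 0.0, 3.079]
contact_force: [0.7, -5.4, 8.0]
opening: 0.174
grasp_force: 59.9
```

Run:
```python
from h import *
s=sense();print(s["eef_pos"],s["tcp_rot"][2])
P={}
for n in ("top","wrist"):
    f=grab_frame(n); fi=n=="wrist"; hsv=cv2.cvtColor(f["img"],cv2.COLOR_RGB2HSV)
    m=cv2.inRange(hsv,(20,110,100),(34,255,255)); k,lab,st,ce=cv2.connectedComponentsWithStats(m)
    for i in range(1,k):
        if st[i,4]<20: continue
        ys,xs=np.where(lab==i); W=np.array([at(f,x,y,0,fi) for x,y in zip(xs,ys)])
        if not(500<W[:,0].mean()<720 and 20<W[:,1].mean()<280): continue
        print(n,st[i].tolist(),"x",W[:,0].min(),W[:,0].max(),"y",W[:,1].min(),W[:,1].max(),W.mean(0).round(1))
# bright aluminium pan region in the wrist picture: outer near edge
f=grab_frame("wrist"); im=f["img"].astype(int)
sat=im.max(2)-im.min(2); m=((sat<25)&(im.min(2)>110)).astype(np.uint8)
k,lab,st,ce=cv2.connectedComponentsWithStats(m)
for i in range(1,k):
    if st[i,4]>300: print("grey",st[i].tolist(),ce[i].round())
ys=np.arange(225,330,7)
for y in ys: 
    r=np.where(m[y])[0]; print(y,r.min() if len(r) else None,r.max() if len(r) else None,len(r))
```

```text
[533.27297742 157.95972431  21.59321558] 3.078600806457735
top [212, 166, 10, 9, 35] x 675.3 700.6 y 222.7 250.4 [690.8 240.3]
top [268, 168, 10, 9, 35] x 663.0 688.7 y 51.3 78.8 [681.1  59.8]
wrist [117, 280, 47, 33, 781] x 547.3 570.3 y 52.9 84.8 [554.8  66.3]
wrist [407, 280, 47, 33, 776] x 558.0 583.0 y 225.6 256.4 [566.3 243.5]
grey [0, 14, 242, 70, 4091] [125.  42.]
grey [405, 196, 56, 55, 1278] [426. 215.]
grey [0, 322, 72, 77, 1066] [ 35. 350.]
225 409 422 14
232 408 420 13
239 407 419 13
246 406 418 13
253 None None 0
260 None None 0
267 None None 0
274 None None 0
281 255 316 12
288 259 312 4
295 None None 0
302 None None 0
309 None None 0
316 None None 0
323 17 25 7
```

Pan angle and position now agree with the marks to about 2 mm. Releasing.

Emit:
step_arm(
  motion=[
    {"claw":40,"delta_pos":[0,0,0],"turn":0},
    {"claw":60,"delta_pos":[0,0,0],"turn":0},
    {"claw":70,"delta_pos":[0,0,0],"turn":0},
    {"claw":70,"delta_pos":[0,0,0],"turn":0},
    {"claw":70,"delta_pos":[0,0,-20],"turn":0},
    {"claw":70,"delta_pos":[0,0,-38],"turn":0},
    {"claw":50,"delta_pos":[0,0,-40],"turn":0},
    {"claw":0,"delta_pos":[0,0,-40],"turn":0},
  ],
)

```text
clock: 28.78
eef_pos: [532.3, 158.5, 160.2]
tcp_rot: [-3.141, -0.002, 3.079]
contact_force: [1.5, 0.2, -0.6]
opening: 0.553
grasp_force: 0.0
```

Emit:
step_arm(
  motion=[
    {"claw":0,"delta_pos":[0,0,-40],"turn":0},
    {"claw":0,"delta_pos":[0,0,-25],"turn":0},
    {"claw":0,"delta_pos":[-15,-30,0],"turn":0},
    {"claw":0,"delta_pos":[-15,-32,0],"turn":0},
    {"claw":0,"delta_pos":[-15,-32,0],"turn":0},
    {"claw":0,"delta_pos":[-15,-32,0],"turn":0},
    {"claw":0,"delta_pos":[-15,-32,0],"turn":0},
    {"claw":0,"delta_pos":[-12,-25,0],"turn":0},
  ],
)

```text
clock: 29.45
eef_pos: [608.9, -31.8, 224.1]
tcp_rot: [-3.141, -0.0, 3.078]
contact_force: [-0.7, 0.6, 0.1]
opening: 0.001
grasp_force: 0.0
```

Run:
```python
from h import *
s=sense();print(s["eef_pos"],s["tcp_rot"][2],s["opening"])
for n in ("top","side","wrist"):
    f=grab_frame(n); fi=n=="wrist"; im=f["img"].astype(int)
    m=((im[...,0]>2.2*im[...,1]+15)&(im[...,0]>2.2*im[...,2]+15)).astype(np.uint8)
    k,lab,st,ce=cv2.connectedComponentsWithStats(m)
    for i in range(1,k):
        if st[i,4]>12: print(n,st[i].tolist(),ce[i].round(1))
    if n!="top": print("expect tip",proj(f,[609,-77,204],fi).round(1),"grip low",proj(f,[609,-77,110],fi).round(1))
    else:
        print("expect",proj(f,[609,-77,204]).round(1))
        # pan rim from the top view: grey pixels
        sat=im.max(2)-im.min(2); g=((sat<22)&(im.min(2)>95)).astype(np.uint8); g[:, :190]=0; g[:,300:]=0; g[:150]=0; g[235:]=0
        k,lab,st,ce=cv2.connectedComponentsWithStats(g)
        i=1+st[1:,4].argmax(); ys,xs=np.where(lab==i); r=cv2.minAreaRect(np.stack([xs,ys],1).astype(np.float32)); print("pan",st[i].tolist(),r,at(f,*r[0],20))
```

```text
[608.92005647 -31.77790017 224.11884223] 3.0784240532158775 0.0011148008826524143
top [320, 175, 8, 12, 53] [323.6 180.2]
top [40, 206, 62, 31, 1533] [ 67.  221.4]
expect [324.7 177. ]
pan [214, 170, 58, 37, 1563] ((242.3979949951172, 187.9675750732422), (57.06355667114258, 35.661048889160156), 1.6846843957901) [624.9 155.7]
side [248, 169, 5, 27, 107] [249.9 183.1]
expect tip [248.2 168.9] grip low [249.5 194.8]
wrist [188, 200, 50, 65, 1764] [212.5 233.4]
expect tip [204.3 256.8] grip low [231.8 210. ]
```

Emit:
step_arm(
  motion=[
    {"claw":0,"delta_pos":[0,0,19],"turn":0},
    {"claw":0,"delta_pos":[0,0,20],"turn":0},
    {"claw":0,"delta_pos":[0,-12,0],"turn":0},
    {"claw":0,"delta_pos":[0,-11,0],"turn":0},
    {"claw":0,"delta_pos":[0,-10,0],"turn":0},
    {"claw":0,"delta_pos":[0,-12,1],"turn":0},
    {"claw":0,"delta_pos":[0,-12,1],"turn":0},
    {"claw":0,"delta_pos":[0,0,0],"turn":0},
  ],
)

```text
clock: 30.27
eef_pos: [605.1, -89.0, 184.0]
tcp_rot: [-3.141, 0.001, 3.077]
contact_force: [1.0, 0.8, -0.1]
opening: -0.0
grasp_force: 0.0
```

```bash
cat > hd.py <<'E'
from h import *
s=sense();print(s["eef_pos"],s["contact_force"])
f=grab_frame("side"); im=f["img"].astype(int)
m=((im[...,0]>2.2*im[...,1]+15)&(im[...,0]>2.2*im[...,2]+15)).astype(np.uint8)
k,lab,st,ce=cv2.connectedComponentsWithStats(m)
for i in range(1,k):
    if st[i,4]>12: print(st[i].tolist(),ce[i].round(1))
for th in (0,.3,.6,.9,1.2,1.38,1.5): 
    a=[proj(f,[609-.065*r*np.sin(th),-77-r*np.sin(th),65+r*np.cos(th)]).round(0).tolist() for r in (45,92,139)]; print(th,a)
E
python3 hd.py
```

```text
[605.13680893 -89.01148813 184.00379254] [ 0.98846694  0.81645259 -0.07198788]
[250, 177, 6, 15, 77] [252.3 183.9]
0 [[250.0, 195.0], [249.0, 182.0], [248.0, 169.0]]
0.3 [[251.0, 192.0], [252.0, 177.0], [253.0, 161.0]]
0.6 [[252.0, 191.0], [254.0, 175.0], [257.0, 158.0]]
0.9 [[253.0, 191.0], [257.0, 175.0], [260.0, 159.0]]
1.2 [[254.0, 192.0], [258.0, 178.0], [262.0, 164.0]]
1.38 [[254.0, 194.0], [259.0, 181.0], [263.0, 169.0]]
1.5 [[254.0, 195.0], [259.0, 184.0], [263.0, 173.0]]
```

Emit:
step_arm(
  motion=[
    {"claw":0,"delta_pos":[-1,-10,3],"turn":0},
    {"claw":0,"delta_pos":[-1,-10,5],"turn":0},
    {"claw":0,"delta_pos":[0,-10,5],"turn":0},
    {"claw":0,"delta_pos":[0,-9,6],"turn":0},
    {"claw":0,"delta_pos":[0,-9,7],"turn":0},
    {"claw":0,"delta_pos":[0,-8,8],"turn":0},
    {"claw":0,"delta_pos":[0,0,0],"turn":0},
  ],
)

```text
clock: 30.9
eef_pos: [602.1, -143.8, 147.1]
tcp_rot: [3.142, -0.003, 3.078]
contact_force: [-0.4, 0.0, -0.6]
opening: -0.002
grasp_force: 0.0
```

Emit:
step_arm(
  motion=[
    {"claw":0,"delta_pos":[0,-5,6],"turn":0},
    {"claw":0,"delta_pos":[0,-5,6],"turn":0},
    {"claw":0,"delta_pos":[0,-4,6],"turn":0},
    {"claw":0,"delta_pos":[0,-4,7],"turn":0},
    {"claw":0,"delta_pos":[0,-3,7],"turn":0},
    {"claw":0,"delta_pos":[0,-3,7],"turn":0},
    {"claw":0,"delta_pos":[0,0,0],"turn":0},
  ],
)

```text
clock: 31.48
eef_pos: [601.1, -166.6, 108.6]
tcp_rot: [3.141, -0.002, 3.079]
contact_force: [-0.8, 0.0, 0.3]
opening: -0.002
grasp_force: 0.0
```

```bash
python3 hd.py | head -4
```

```text
[ 601.13316346 -166.61420783  108.64621455] [-0.7755684   0.02666333  0.3103613 ]
[254, 178, 8, 15, 71] [257.3 185. ]
0 [[250.0, 195.0], [249.0, 182.0], [248.0, 169.0]]
0.3 [[251.0, 192.0], [252.0, 177.0], [253.0, 161.0]]
```

Emit:
step_arm(
  motion=[
    {"claw":0,"delta_pos":[0,-2,5],"turn":0},
    {"claw":0,"delta_pos":[0,-2,5],"turn":0},
    {"claw":0,"delta_pos":[0,-2,5],"turn":0},
    {"claw":0,"delta_pos":[0,0,3],"turn":0},
    {"claw":0,"delta_pos":[0,0,0],"turn":0},
  ],
)

```text
clock: 31.95
eef_pos: [601.0, -172.3, 91.3]
tcp_rot: [3.141, -0.001, 3.079]
contact_force: [-0.4, -0.4, -0.6]
opening: -0.002
grasp_force: 0.0
```

```bash
python3 hd.py | head -2
```

```text
[ 600.97826517 -172.26793454   91.30923158] [-0.3670116  -0.35652083 -0.61761254]
[254, 181, 8, 14, 64] [257.8 187.6]
```

Emit:
step_arm(
  motion=[
    {"claw":0,"delta_pos":[0,0,2],"turn":0},
    {"claw":0,"delta_pos":[0,0,2],"turn":0},
    {"claw":0,"delta_pos":[0,0,0],"turn":0},
    {"claw":0,"delta_pos":[0,0,0],"turn":0},
  ],
)

```text
clock: 32.33
eef_pos: [601.9, -172.4, 88.8]
tcp_rot: [-3.141, 0.001, 3.079]
contact_force: [-0.5, 0.2, 4.3]
opening: 0.003
grasp_force: 2.0
```

Emit:
step_arm(
  motion=[
    {"claw":0,"delta_pos":[0,0,2],"turn":0},
    {"claw":0,"delta_pos":[0,0,0],"turn":0},
    {"claw":0,"delta_pos":[0,0,0],"turn":0},
  ],
)

```text
clock: 32.58
eef_pos: [602.1, -172.5, 88.3]
tcp_rot: [-3.141, 0.001, 3.079]
contact_force: [-6.0, 2.0, 19.0]
opening: -0.003
grasp_force: 9.4
```

It reads as a hard stop (19 N). Retreating to check.

Emit:
step_arm(
  motion=[
    {"claw":0,"delta_pos":[0,0,-10],"turn":0},
    {"claw":0,"delta_pos":[0,0,-30],"turn":0},
    {"claw":0,"delta_pos":[0,0,-40],"turn":0},
    {"claw":0,"delta_pos":[0,0,-40],"turn":0},
    {"claw":0,"delta_pos":[25,-30,-10],"turn":0},
    {"claw":0,"delta_pos":[25,-30,0],"turn":0},
    {"claw":0,"delta_pos":[25,-30,0],"turn":0},
    {"claw":0,"delta_pos":[25,-30,0],"turn":0},
  ],
)

```text
clock: 33.25
eef_pos: [493.2, -286.6, 217.0]
tcp_rot: [-3.141, 0.001, 3.08]
contact_force: [1.0, 0.2, -1.0]
opening: -0.001
grasp_force: 0.0
```

```bash
python3 hd.py
python3 - <<'E'
from h import *
f=grab_frame("top"); im=f["img"].astype(int)
m=((im[...,0]>2.2*im[...,1]+15)&(im[...,0]>2.2*im[...,2]+15)).astype(np.uint8); m[:,:250]=0
ys,xs=np.where(m); print("red",xs.min(),xs.max(),ys.min(),ys.max()); 
print("expect tip",proj(f,[600,-216,75]),"base",proj(f,[606,-122,70]))
sat=im.max(2)-im.min(2); g=((sat<22)&(im.min(2)>95)).astype(np.uint8); g[:, :190]=0; g[:,300:]=0; g[:150]=0; g[235:]=0
k,lab,st,ce=cv2.connectedComponentsWithStats(g); i=1+st[1:,4].argmax(); ys,xs=np.where(lab==i); r=cv2.minAreaRect(np.stack([xs,ys],1).astype(np.float32)); print("pan",st[i].tolist(),r,at(f,*r[0],20))
hsv=cv2.cvtColor(f["img"],cv2.COLOR_RGB2HSV)
y=cv2.inRange(hsv,(20,110,100),(34,255,255)); k,lab,st,ce=cv2.connectedComponentsWithStats(y)
for i in range(1,k):
    if st[i,4]>12 and st[i,0]<300: print("yel",st[i].tolist(),at(f,*ce[i],0))
w=cv2.inRange(hsv,(12,60,130),(22,170,255)); w[:,:190]=0;w[235:]=0; w[:240,:200]=0; print
w=cv2.inRange(hsv[235:275,190:260],(12,60,140),(22,170,255)); ys,xs=np.where(w); print("handle",len(xs),at(f,xs.mean()+190,ys.mean()+235,38) if len(xs) else 0)
E
```

```text
[ 493.19755953 -286.6352851   216.99063844] [ 1.00673002  0.19768998 -0.999806  ]
[332, 17, 14, 10, 100] [339.2  22.2]
[254, 173, 11, 22, 108] [259.3 183.5]
0 [[250.0, 195.0], [249.0, 182.0], [248.0, 169.0]]
0.3 [[251.0, 192.0], [252.0, 177.0], [253.0, 161.0]]
0.6 [[252.0, 191.0], [254.0, 175.0], [257.0, 158.0]]
0.9 [[253.0, 191.0], [257.0, 175.0], [260.0, 159.0]]
1.2 [[254.0, 192.0], [258.0, 178.0], [262.0, 164.0]]
1.38 [[254.0, 194.0], [259.0, 181.0], [263.0, 169.0]]
1.5 [[254.0, 195.0], [259.0, 184.0], [263.0, 173.0]]
red 337 369 185 191
expect tip [370.65488285 188.69921264] base [337.31229643 187.99240969]
pan [214, 170, 58, 37, 1562] ((242.3979949951172, 187.9675750732422), (57.06355667114258, 35.661048889160156), 1.6846843957901) [624.9 155.7]
yel [212, 166, 10, 10, 34] [690.3 240.4]
yel [268, 168, 10, 7, 33] [682.5  60.4]
yel [41, 176, 55, 29, 1437] [638.2 693.5]
yel [226, 184, 8, 7, 14] [635.8 198.4]
yel [210, 202, 10, 10, 38] [571.3 249.1]
yel [266, 207, 10, 6, 26] [556.4  70.2]
handle 148 [430.  206.3]
```

Everything agrees: the handle is at 1.5 rad, the pan is within about 1 mm of the marks, and the rod is at its place. Handing in.

```bash
python3 -c "
from rig import *
print(sign_off())"
```

```text
the job is handed in; nothing more can be done
None
```

The job is handed in; no verdict came back. My last camera check had both specimens present (green and white) flat in the pan, the pan about 1 mm from the centre of the yellow marks, the clamp handle at its stop (about 1.5 rad) and the rod handle back at its place on the mat. I inferred the pad force from the handle being at its stop and did not measure it.

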